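# Hold a headlamp on full-power test

## Robot

A 6-joint arm with a two-finger parallel gripper is mounted at the origin on the work surface. World frame = base frame: x ahead of the robot, y to its left, z up, the work surface at z = 0. Lengths are in m, angles in rad, forces in N, time in s.
With the tool pointing down it reaches from about 0.35 to 0.975 m from the base axis. Payload 4.9 kg.
Tool frame: the origin (TCP) lies at the very end of the fingers, on their centre line; the grasp point (between the pads) lies 19 mm behind it; x points along the fingers, z is the direction in which the jaws open and shut, and the axes are right-handed (so a half turn about x gives the same grasp; the last joint's range is limited). The gripper opens to 85 mm and grips with 20 to 120 N. Pads are 22 mm wide; open, the fingers measure 114 mm over their backs; the gripper's body (76 mm by 85 mm) begins 54 mm behind the grasp point. The pads swing forward as they close: fully open they stand 13 mm farther back than shut.
Start: joints at [1.068, 0.053, 1.613, -0, 1.476, -0.119], TCP at [0.234, 0.58, 0.231] pointing down, gripper open.
Joint ranges: [-3.01, 3.01], [-1.01, 2.22], [0.06, 2.58], [-1.02, 4.17], [0.09, 2.62], [-3.14, 3.14]. Speed limits (rad/s): [2.57, 2.57, 3.14, 3.14, 3.14, 3.14].

## Interface

Orientations are given as a rotation vector (axis times angle).
In Python, from station import ctrl, imaging gives the robot as it stands. The module is installed in compiled form; this text tells all that it offers.
- The arm moves only by the shell command python3 -m jog 'ROWS' [FORCE]. ROWS is JSON, a list that holds one entry, the list of rows, each a list of 5 numbers: the shift along the tool's x, y, z in m, then the turn about the tool's x in rad, then the closure, from -1 (fully open) to 1 (shut). A call has 1 to 12 rows; each row is the pose to reach, as a shift and turn from the pose measured when the call began, along the tool's axes at that moment; what a row does not reach only later rows make up. A row lasts 1/10 s, in which the tool goes at most 50 mm and 8.59 degrees, less where a joint would pass 70% of its speed; a pose out of reach is approached as far as the arm can. A call with a gripper value outside its range is refused whole. The fingers move at their own pace and stop on an object; FORCE is the grip in N (left out, the last holds). Time passes only in rows, so rows that repeat a pose let the fingers close. It gives the time, the measured TCP pose, the force and the opening at its end, in the units of the state.
- ctrl.get_obs(): the state, without advancing time (a new reading comes with each control period).
- imaging.get_image(name): name is "scene" or "top"; returns a dict with "color" (400x640x3 uint8, red, green, blue), "intrinsics" (3x3 intrinsics, pixels), "distortion" ([k1, k2, p1, p2, k3] as OpenCV has them; the pictures are not rectified), "R" (3x3) and "t" (3): a world point X has camera coordinates R X + t. Camera axes: x right, y down, z forward; pixel columns grow to the right and rows downward; lengths in m; the calibration is good to about 2 mm. A picture is of the moment at which its call begins. There is no depth.
- ctrl.finish_job(): hands the job in, once; it reports no verdict.
The state is a dict: "t": time; "q": joint angles; "dq": joint speeds; "effort": joint torques, N m; "tool_pos": TCP position; "tool_rot": TCP orientation; "contact_force": force on the tool from outside, world axes, zero at the start; "wrist_torque": the same for the moment, N m; "opening": finger opening in m.
Only numpy, scipy, OpenCV 4.12 (cv2) and the standard library are available. Lean on these libraries where they do the work, as an engineer would, in place of code of your own. Each camera call takes 0.05 s, during which the arm holds its last target.

## Task

Lift the charcoal headlamp off its leaning white cradle and seat it fully down in the rectangular pocket of the yellow lamp tester with its lens facing up, and let go of it. Then turn the tester's red spring-return dial clockwise past its first two clicks to the third (the green dot) and finish while still holding it there with the gripper, because it springs back if released. Leave the carabiners and the first-aid box where they are.

Things in the scene. Friction and masses are not known exactly. Their poses are not given: they have to be found in the camera images.
- headlamp: Charcoal headlamp housing, a box 60 (x) x 44 (y) x 34 (z) mm, 60 to 130 g, with a round lens on its +z face and brass contacts on its -z face. Origin at the centre of the contact face; z points out of the lens. It starts on the cradle's seat, leaning 30 degrees, lens up and to the cradle's -x side, long side up the slope. Its long flat sides (44 mm apart, along y) are free to grip over their whole height.
- cradle: Fixed white cradle: base plate 100 (x) x 70 (y) x 8 mm, a post and a seat only 30 mm wide (narrower than the lamp) that rises at 30 degrees towards the cradle's +x, with a 12 mm lip at its low end; the lamp's contact-face centre rests 45 mm above the base. Origin under the base plate's centre, z up.
- tester: Fixed yellow lamp tester, base 120 (x) x 250 (y) x 20 mm. Origin under its centre, z up. The pocket lies 65 mm to its +y, the dial 65 mm to its -y.
- pocket (a point): Centre of the pocket's floor, 20 mm above the table. The pocket is 64 mm along the tester's x and 48 mm along its y, with walls 7 mm thick and 12 mm high around it; the seated lamp stands 22 mm proud of them, and fits either way round. Axes as the tester's.
- dial (a joint): Dial angle in rad, clockwise from above; 0 at rest on its stop, detents at 0.35, 0.70 and 1.05 (a white dot at rest and at each of the first two, a larger green dot at the third), far stop at 1.15. The return spring takes 0.06 N m at the start and 0.13 N m at the third detent, with a click ripple of about 0.03 N m on top; released anywhere it springs back to 0.
- dial_grip (a point): On the dial's vertical axis, 10.5 mm below the top of the red wing to grip (the top is 57.5 mm above the table). The wing is a bar 52 mm long, 14 mm thick and 28 mm high, on a grey disc of 60 mm diameter; at angle 0 it lies along the tester's x, its white line towards +x. This point turns with the dial: its x is along the wing, towards the white line; z up.
- carabiner_red: Red carabiner, 92 x 57 x 10 mm, lying flat in the row beyond the work; bystander. Origin under its middle, x along its length.
- carabiner_blue: Blue carabiner, 92 x 57 x 10 mm, lying flat in the row beyond the work; bystander. Origin under its middle, x along its length.
- carabiner_green: Green carabiner, 92 x 57 x 10 mm, lying flat in the row beyond the work; bystander. Origin under its middle, x along its length.
- first_aid_box: Red plastic first-aid box with a white cross, 110 (x) x 170 (y) x 66 mm, 0.9 kg; bystander. Origin under its centre.
Things that resemble listed ones, but are neither listed nor needed, are in the scene too. Of the things that look like the headlamp, the largest one is meant.

How it is judged:
By the outcome, as a careful person would: the job done as asked, in the order asked, and still so for the second after the job is handed in, while the arm keeps its last pose, push and grip.
It also fails if it takes over 61 s, if anything falls off the work surface, if the arm or the gripper's body presses on something with over 40 N, if the wrist force passes 120 N, or if a joint passes its speed limit or range.

## Working session

There is one attempt and no reset: what is moved stays moved. The work goes in short steps, Python scripts to look and compute and a shell command to move; the robot and the scene stay as the last step left them, time stands still between calls to the robot, and variables do not carry over. Pictures are saved under pics/ and viewed, and the job is handed in when it is done.

```bash
mkdir -p pics; python3 - <<'E'
from station import ctrl, imaging
import cv2
print(ctrl.get_obs())
for n in("scene","top"):
    d=imaging.get_image(n); cv2.imwrite(f"pics/{n}0.png",d["color"][:,:,::-1]); print(d["intrinsics"],d["distortion"],d["R"],d["t"])
E
```

```text
{'t': 0.0, 'q': array([ 1.06799920e+00,  5.33372749e-02,  1.61429221e+00, -3.10704369e-05,
        1.47598049e+00, -1.19011565e-01]), 'dq': array([-0.00028611,  0.00131698,  0.00047747,  0.00041645,  0.00044522,
        0.00098919]), 'effort': array([-9.18812248e-05, -3.93663812e+01, -3.70175922e+01, -1.09520799e-04,
        6.87463616e-03, -3.19847445e-06]), 'tool_pos': array([0.23373542, 0.5789827 , 0.23007622]), 'tool_rot': array([-0.92304078,  1.36849192,  0.92147552]), 'contact_force': array([ 0.45043012,  0.12629454, -0.39022592]), 'wrist_torque': array([ 0.01644513,  0.01407346, -0.05247959]), 'opening': 0.08533857828954819}
[[483.83812486   0.         318.17364156]
 [  0.         483.83812486 194.47918896]
 [  0.           0.           1.        ]] [-0.06295518  0.          0.          0.          0.        ] [[ 0.60545731  0.79568615  0.0174642 ]
 [ 0.43327178 -0.31112179 -0.8458598 ]
 [-0.66760543  0.51969874 -0.53311932]] [-0.4549679  -0.16678571  1.44043592]
[[384.65677951   0.         320.8624823 ]
 [  0.         384.65677951 200.38842106]
 [  0.           0.           1.        ]] [0.01389631 0.         0.         0.         0.        ] [[ 0.01299283 -0.99976013  0.01763167]
 [-0.99197208 -0.01510584 -0.12555158]
 [ 0.1257878  -0.01585885 -0.9919304 ]] [0.09328507 0.62569116 0.83258368]
```

View pics/scene0.png

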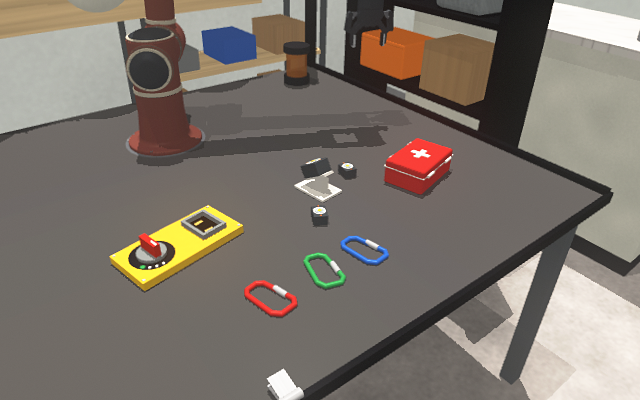

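View pics/top0.png

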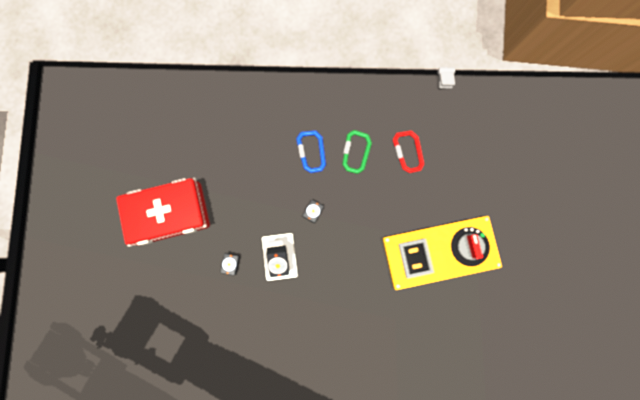

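The scene view shows three headlamp look-alikes: one on the white cradle at scene (315,168) / top (278,260), one small at scene (347,169) / top (230,264), and one small at scene (320,214) / top (313,211). The one on the cradle is the largest and matches the description. The tester is at top (442,252), with the pocket at (416,258) and the dial at (472,247). I'll check the choice in close crops.

```bash
python3 - <<'E'
import cv2,numpy as np
t=cv2.imread("pics/top0.png");s=cv2.imread("pics/scene0.png")
a=cv2.resize(t[195:295,210:330],None,fx=6,fy=6,interpolation=cv2.INTER_CUBIC)[:, :720]
cv2.imwrite("pics/c_top.png",a[:600])
cv2.imwrite("pics/c_sc.png",cv2.resize(s[145:230,285:370],None,fx=7,fy=7,interpolation=cv2.INTER_CUBIC)[:600])
cv2.imwrite("pics/c_tes.png",cv2.resize(t[205:300,375:510],None,fx=5.9,fy=5.9,interpolation=cv2.INTER_CUBIC)[:600])
cv2.imwrite("pics/c_tes_s.png",cv2.resize(s[200:295,105:250],None,fx=5.5,fy=5.5,interpolation=cv2.INTER_CUBIC)[:600])
E
```

```text
(no output)
```

View pics/c_top.png

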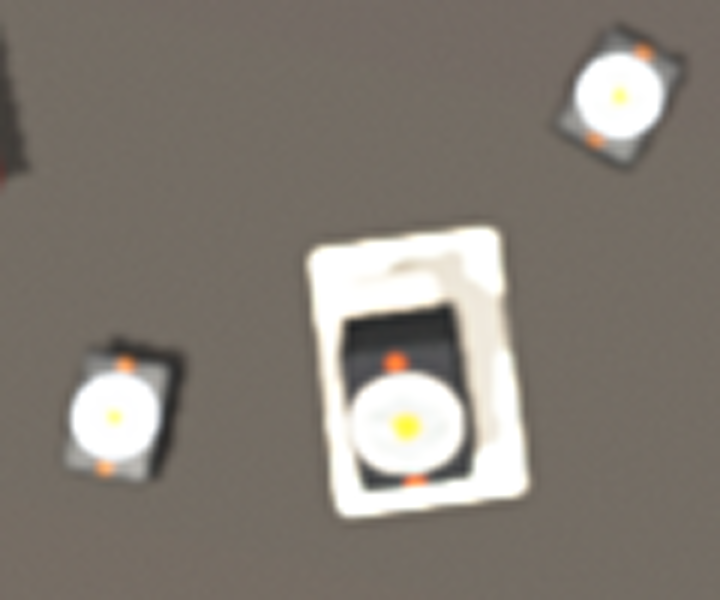

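View pics/c_sc.png

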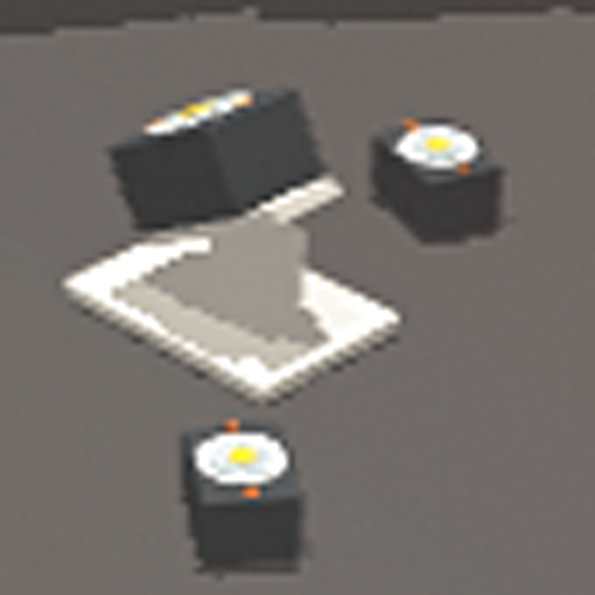

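View pics/c_tes.png

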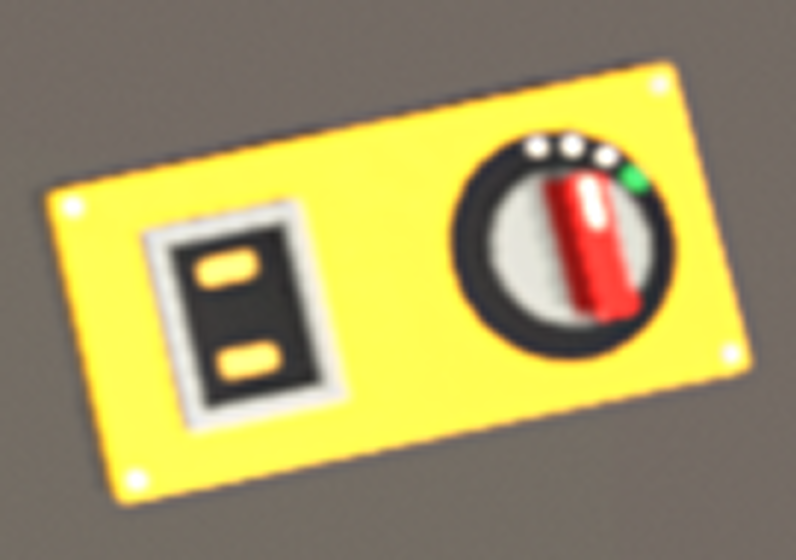

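View pics/c_tes_s.png

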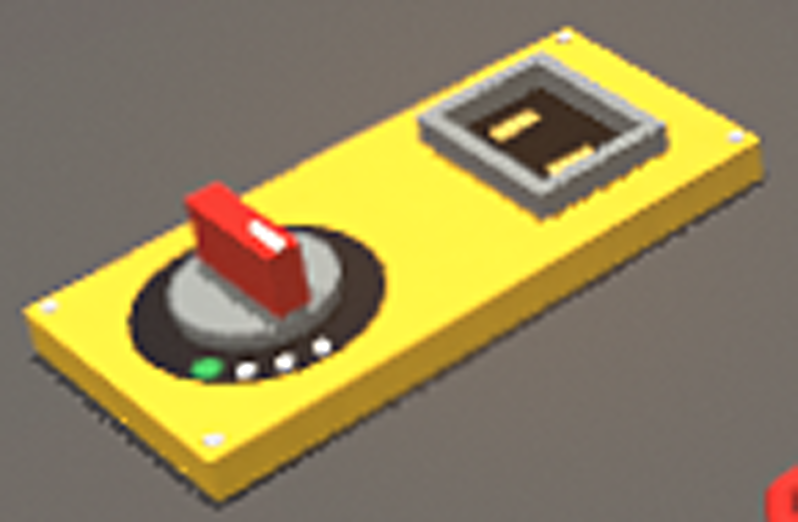

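The crops confirm it: the lamp on the cradle is clearly larger than the two decoys. Its lens leans to the low end, toward the robot (down in the top view). Next I'll fit the tester and cradle poses by silhouette.

```bash
cat > h.py <<'E'
import numpy as np, cv2
from scipy.optimize import minimize
from scipy.spatial.transform import Rotation as Ro
S=8
def proj(d,X):
    X=np.atleast_2d(X).astype(float)
    return cv2.projectPoints(X,cv2.Rodrigues(d["R"])[0],d["t"],d["intrinsics"],np.array(d["distortion"]))[0][:,0]
def ray(d,uv,z):
    p=cv2.undistortPoints(np.array([[uv]],float),d["intrinsics"],np.array(d["distortion"]))[0,0]
    D=d["R"].T@np.array([p[0],p[1],1]);C=-d["R"].T@d["t"];return C+D*(z-C[2])/D[2]
def box(x0,x1,y0,y1,z0,z1): return np.array([[x,y,z] for x in(x0,x1) for y in(y0,y1) for z in(z0,z1)])
def place(P,p): 
    c,s=np.cos(p[2]),np.sin(p[2]); return np.c_[p[0]+c*P[:,0]-s*P[:,1],p[1]+s*P[:,0]+c*P[:,1],P[:,2]]
def hullmask(d,W,roi):
    x0,y0,x1,y1=roi; uv=(proj(d,W)-[x0,y0]+.5)*S-.5
    m=np.zeros(((y1-y0)*S,(x1-x0)*S),np.uint8)
    h=cv2.convexHull(np.float32(uv)); cv2.fillPoly(m,[np.int32(np.round(h*16))],1,shift=4); return m
def up(d,roi):
    x0,y0,x1,y1=roi; return cv2.resize(d["color"][y0:y1,x0:x1],None,fx=S,fy=S,interpolation=cv2.INTER_CUBIC).astype(int)
def fillext(m,hull=False):
    cs,_=cv2.findContours(m.astype(np.uint8),cv2.RETR_EXTERNAL,cv2.CHAIN_APPROX_NONE)
    c=max(cs,key=cv2.contourArea); 
    if hull:c=cv2.convexHull(c)
    o=np.zeros(m.shape,np.uint8);cv2.fillPoly(o,[c],1);return o
E
cat > fit.py <<'E'
from h import *
from station import imaging
D={n:imaging.get_image(n) for n in("scene","top")}
import pickle;pickle.dump(D,open("D0.pkl","wb"))
def fit(obs,P,p0):
    f=lambda p:sum((hullmask(D[n],place(P,p),r)!=m).sum() for n,r,m in obs)/S/S
    best=None
    r=minimize(f,p0,method="Nelder-Mead",options=dict(initial_simplex=[p0]+[list(np.array(p0)+e) for e in np.diag([.01,.01,.08])],xatol=1e-5,fatol=.01))
    return r.x,r.fun
obs=[]
for n,r in(("scene",(100,195,255,300)),("top",(370,200,515,305))):
    u=up(D[n],r); m=(u[...,0]-u[...,2]>65)&(u[...,1]-u[...,2]>45); obs.append((n,r,fillext(m,True)))
    cv2.imwrite(f"pics/m_{n}.png",cv2.resize(obs[-1][2]*255,None,fx=.5,fy=.5))
P=box(-.06,.06,-.125,.125,0,.02)
g=ray(D["top"],(442,252),.02);print(g)
for o in(obs,obs[:1],obs[1:]): print("tester",fit(o,P,[g[0],g[1],.2]))
r=(255,225,305,290);u=up(D["top"],r);m=fillext(u.min(2)>150,True)
cv2.imwrite("pics/m_c.png",m*255)
g=ray(D["top"],(280,257),.0);print(g)
P=box(-.05,.05,-.035,.035,0,.008)
print("cradle",fit([("top",r,m)],P,[g[0],g[1],.1]))
E
python3 fit.py
```

```text
[ 0.51207867 -0.17642121  0.02      ]
tester (array([ 0.51002389, -0.17932044,  0.21725782]), np.float64(387.0625))
tester (array([ 0.50887633, -0.1799895 ,  0.21714957]), np.float64(27.71875))
tester (array([ 0.51197713, -0.17785177,  0.23065912]), np.float64(256.15625))
[0.49553696 0.19446708 0.        ]
cradle (array([0.49610747, 0.19570569, 0.13596535]), np.float64(149.296875))
```

```bash
cat > ov.py <<'E'
from h import *
import pickle,sys
D=pickle.load(open("D0.pkl","rb"))
def draw(n,r,items,out,k=5.5):
    x0,y0,x1,y1=r;im=cv2.resize(D[n]["color"][y0:y1,x0:x1,::-1],None,fx=k,fy=k,interpolation=cv2.INTER_NEAREST).copy()
    for W,col in items:
        uv=(proj(D[n],W)-[x0,y0]+.5)*k
        h=cv2.convexHull(np.float32(uv)); cv2.polylines(im,[np.int32(h)],True,col,1)
    cv2.imwrite(out,im[:600,:800])
if __name__=="__main__":
    T=box(-.06,.06,-.125,.125,0,.02);p=[.5089,-.18,.217]; Cr=box(-.05,.05,-.035,.035,0,.008);c=[.4961,.1957,.136]
    tt=box(-.06,.06,-.125,.125,.02,.02)
    draw("top",(375,205,510,300),[(place(T,p),(255,0,0)),(place(tt,p),(0,0,255))],"pics/o1.png")
    draw("top",(250,220,310,290),[(place(Cr,c),(255,0,0))],"pics/o2.png",8)
    draw("scene",(285,145,370,230),[(place(Cr,c),(255,0,0))],"pics/o3.png",7)
E
python3 ov.py
```

```text
(no output)
```

View pics/o1.png

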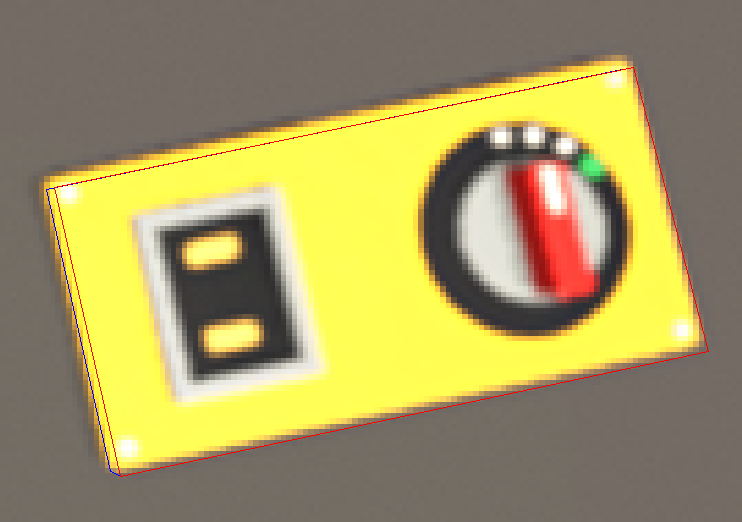

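View pics/o2.png

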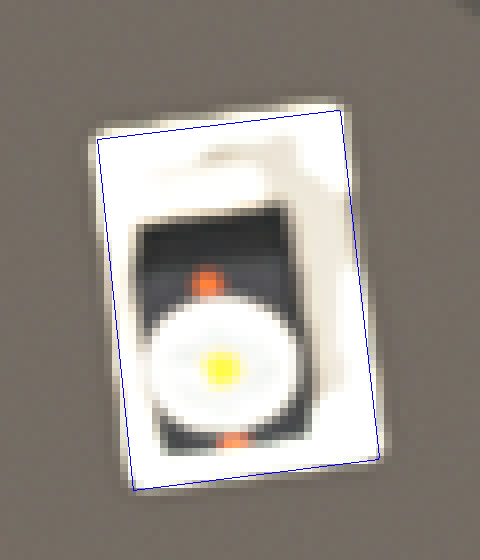

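View pics/o3.png

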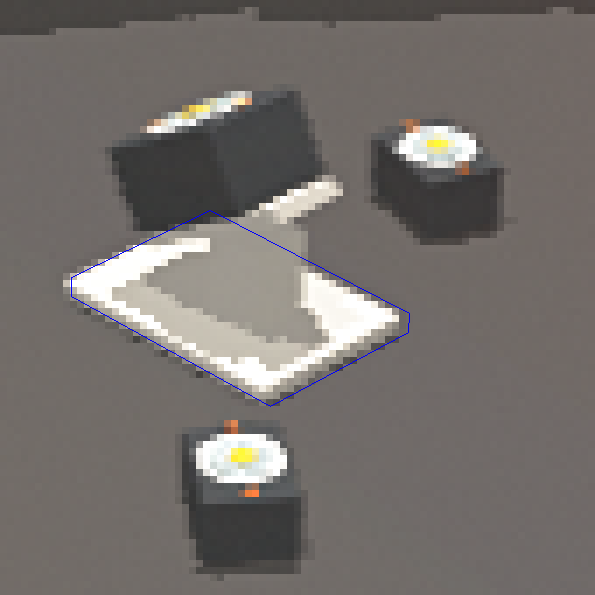

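```bash
sed -e 's/>65)&(u\[...,1\]-u\[...,2\]>45)/>100)/' -e 's/min(2)>150/min(2)>180/' fit.py > fit2.py; python3 fit2.py
python3 - <<'E'
from h import *;import pickle
D=pickle.load(open("D0.pkl","rb"));d=D["top"]
# line fits on the edges, 50% level, per-edge
from station import ctrl
o=ctrl.get_obs();print(Ro.from_rotvec(o["tool_rot"]).as_matrix())
# lens yellow dot, lamp dots
c=d["color"].astype(int)
def cen(m,r,w=None):
    x0,y0,x1,y1=r;ys,xs=np.nonzero(m[y0:y1,x0:x1]);return xs.mean()+x0,ys.mean()+y0,len(xs)
y=(c[...,0]>200)&(c[...,1]>180)&(c[...,2]<150)
print("dot top",cen(y,(255,225,305,290)))
s=D["scene"]["color"].astype(int);y=(s[...,0]>150)&(s[...,1]>140)&(s[...,2]<100)
print("dot scene",cen(y,(295,150,335,175)))
A=[];b=[]
for n,uv in(("top",cen((c[...,0]>200)&(c[...,1]>180)&(c[...,2]<150),(255,225,305,290))[:2]),("scene",cen(y,(295,150,335,175))[:2])):
    dd=D[n];p=cv2.undistortPoints(np.array([[uv]]),dd["intrinsics"],np.array(dd["distortion"]))[0,0]
    for i in(0,1): A.append(dd["R"][i]-p[i]*dd["R"][2]);b.append(p[i]*dd["t"][2]-dd["t"][i])
X=np.linalg.lstsq(np.array(A),np.array(b),rcond=None)[0];print("lens centre",X, np.array(A)@X-b)
for p in([.4961,.1957,.136],[.495,.1947,.136]):
    n=np.array([-.5,0,.866]); print(place(np.array([[0,0,.045]+n*.034,[0,0,.045]+n*.017]),p))
E
```

```text
[ 0.51207867 -0.17642121  0.02      ]
tester (array([ 0.51033869, -0.17895825,  0.21473654]), np.float64(624.875))
tester (array([ 0.50753907, -0.17950445,  0.21803051]), np.float64(227.359375))
tester (array([ 0.51177239, -0.17780176,  0.21868815]), np.float64(207.40625))
[0.49553696 0.19446708 0.        ]
cradle (array([0.49700154, 0.19654437, 0.14937417]), np.float64(107.203125))
[[-3.71124375e-04 -9.27245385e-01  3.74454080e-01]
 [-6.42703461e-04  3.74454249e-01  9.27245168e-01]
 [-9.99999725e-01  1.03460351e-04 -7.34912917e-04]]
dot top (np.float64(277.5), np.float64(265.5), 12)
dot scene (np.float64(312.5), np.float64(160.0), 2)
lens centre [0.4782962  0.19106453 0.07702735] [ 1.47119556e-03  1.08577821e-03  1.82667774e-03 -8.15906467e-05]
[[0.47925697 0.19339512 0.074444  ]
 [0.48767849 0.19454756 0.059722  ]]
[[0.47815697 0.19239512 0.074444  ]
 [0.48657849 0.19354756 0.059722  ]]
```

Fit results:
- **Tester:** about (0.510, -0.179), yaw 0.218.
- **Cradle:** about (0.495, 0.195), yaw 0.142.
- **Lens centre:** triangulated at (0.478, 0.191, 0.077). The model predicts z = 0.074, so the two agree.

Next I'll hover over the lamp.

```bash
python3 -m jog '[[[0.1,-0.379,-0.263,-0.526,-1],[0.1,-0.379,-0.263,-0.526,-1],[0.1,-0.379,-0.263,-0.526,-1],[0.1,-0.379,-0.263,-0.526,-1],[0.1,-0.379,-0.263,-0.526,-1],[0.1,-0.379,-0.263,-0.526,-1],[0.1,-0.379,-0.263,-0.526,-1],[0.1,-0.379,-0.263,-0.526,-1],[0.1,-0.379,-0.263,-0.526,-1],[0.1,-0.379,-0.263,-0.526,-1],[0.1,-0.379,-0.263,-0.526,-1],[0.1,-0.379,-0.263,-0.526,-1]]]' 40
cat > st.py <<'E'
from h import *
from station import ctrl,imaging
import pickle,sys
o=ctrl.get_obs();M=Ro.from_rotvec(o["tool_rot"]).as_matrix()
np.set_printoptions(precision=4,suppress=True)
print("t",o["t"],"pos",o["tool_pos"],"jaw deg",np.degrees(np.arctan2(M[1,2],M[0,2])),"y",M[:,1],"z",M[:,2],"open",o["opening"],"F",o["contact_force"],"q",o["q"])
def go(p,jawdeg):
    print("shift",M.T@(np.array(p)-o["tool_pos"]),"turn",np.radians(np.degrees(np.arctan2(M[1,2],M[0,2]))-jawdeg))
def snap(tag):
    D={n:imaging.get_image(n) for n in("scene","top")};pickle.dump(D,open(f"D_{tag}.pkl","wb"));return D
def crop(D,n,r,out,k):
    x0,y0,x1,y1=r;cv2.imwrite(out,cv2.resize(D[n]["color"][y0:y1,x0:x1,::-1],None,fx=k,fy=k,interpolation=cv2.INTER_CUBIC)[:600,:800])
E
python3 - <<'E'
from st import *
go([.4866,.193,.057],98.1)
D=snap("a");crop(D,"scene",(255,60,395,220),"pics/a_s.png",3.75);crop(D,"top",(210,200,350,310),"pics/a_t.png",5.4)
E
```

```text
t: 1.5
tool_pos: [0.4868, 0.1933, 0.1309]
tool_rot: [-1.312, 1.14, 1.313]
contact_force: [-0.6, 0.3, 0.0]
opening: 0.0851
t 1.5 pos [0.4868 0.1933 0.1309] jaw deg 98.06362292828203 y [-0.9901 -0.1403  0.001 ] z [-0.1403  0.9901 -0.0001] open 0.085120941575889 F [-0.6408  0.2606  0.0242] q [ 0.2357 -0.1057  1.9406 -0.      1.3076 -1.4758]
shift [ 0.0739  0.0002 -0.0002] turn -0.0006348996737125956
```

View pics/a_s.png

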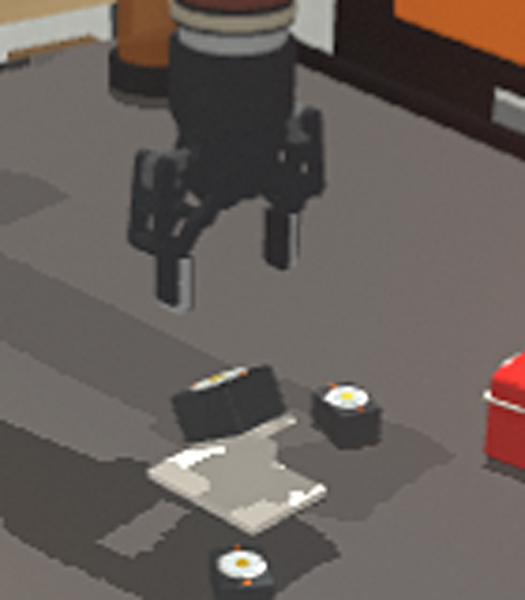

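View pics/a_t.png

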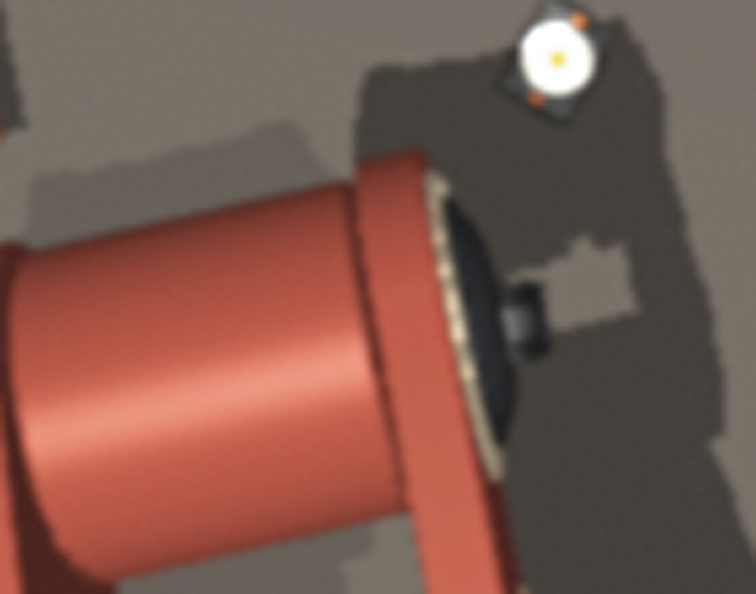

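The fingers straddle the lamp (scene crop: lamp at (230,400), fingers at (170,290) and (280,250)). The top view is blocked by the arm. I'll lower, close and lift.

```bash
python3 -m jog '[[[0.04,0,0,0,-1],[0.06,0,0,0,-1],[0.074,0,0,0,-1],[0.074,0,0,0,-1],[0.074,0,0,0,-1],[0.074,0,0,0,1],[0.074,0,0,0,1],[0.074,0,0,0,1],[0.074,0,0,0,1],[0.074,0,0,0,1],[0.074,0,0,0,1],[0.074,0,0,0,1]]]' 40
python3 - <<'E'
from st import *
D=snap("b");crop(D,"scene",(285,100,365,200),"pics/b_s.png",6)
E
```

```text
t: 2.8
tool_pos: [0.4874, 0.1945, 0.0586]
tool_rot: [-1.315, 1.137, 1.313]
contact_force: [-0.6, 0.9, 5.1]
opening: 0.0433
t 2.8 pos [0.4874 0.1945 0.0586] jaw deg 98.2040041971261 y [-0.9898 -0.1427 -0.0017] z [-0.1427  0.9898  0.    ] open 0.04327812226593269 F [-0.6032  0.9218  5.0723] q [ 0.2379 -0.0119  1.9838 -0.0001  1.168  -1.476 ]
```

View pics/b_s.png

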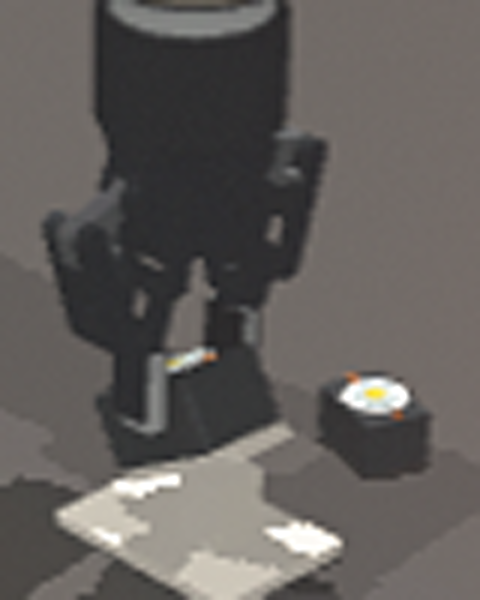

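The lamp is held: opening 43 mm, with the pads flat on its long sides. Now I'll lift it.

```bash
python3 -m jog '[[[-0.03,0,0,0,1],[-0.07,0,0,0,1],[-0.11,0,0,0,1],[-0.11,0,0,0,1]]]' 40
python3 - <<'E'
from st import *
a=.218;px,py=.510-.065*np.sin(a),-.179+.065*np.cos(a);print(px,py)
go([px,py,.14],90+np.degrees(a))
D=snap("c");crop(D,"scene",(265,60,365,180),"pics/c_s.png",5)
E
```

```text
t: 3.3
tool_pos: [0.491, 0.1954, 0.1756]
tool_rot: [-1.318, 1.126, 1.304]
contact_force: [1.3, 0.8, 0.6]
opening: 0.043
t 3.3 pos [0.491  0.1954 0.1756] jaw deg 98.19765376494053 y [-0.9897 -0.1426 -0.0137] z [-0.1426  0.9898  0.0012] open 0.04301884445071909 F [1.2739 0.8099 0.5893] q [ 0.2379 -0.1486  1.9016 -0.0001  1.3748 -1.4759]
0.4959419694534203 -0.11553842282804948
shift [ 0.0347  0.0399 -0.3085] turn -0.07492395086327848
```

View pics/c_s.png

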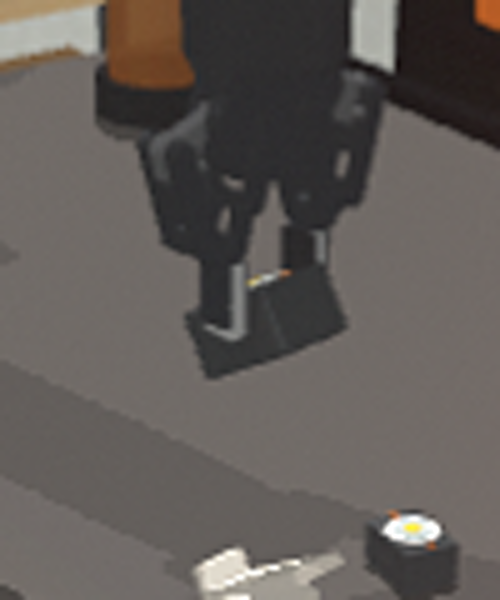

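```bash
python3 -m jog '[[[0.03,0.037,-0.309,-0.075,1],[0.03,0.037,-0.309,-0.075,1],[0.03,0.037,-0.309,-0.075,1],[0.03,0.037,-0.309,-0.075,1],[0.03,0.037,-0.309,-0.075,1],[0.03,0.037,-0.309,-0.075,1],[0.03,0.037,-0.309,-0.075,1],[0.03,0.037,-0.309,-0.075,1],[0.03,0.037,-0.309,-0.075,1],[0.07,0.037,-0.309,-0.075,1],[0.07,0.037,-0.309,-0.075,1],[0.07,0.037,-0.309,-0.075,1]]]' 40
python3 - <<'E'
from st import *
a=.218;px,py=.510-.065*np.sin(a),-.179+.065*np.cos(a)
go([px+.003,py,.08],90+np.degrees(a))
D=snap("d");crop(D,"scene",(110,130,260,260),"pics/d_s.png",4.6);crop(D,"top",(360,190,520,310),"pics/d_t.png",5)
E
```

```text
t: 4.6
tool_pos: [0.4945, -0.1147, 0.0984]
tool_rot: [-1.369, 1.095, 1.37]
contact_force: [0.2, -0.4, -0.4]
opening: 0.0436
t 4.6 pos [ 0.4945 -0.1147  0.0984] jaw deg 102.62175098134358 y [-0.9758 -0.2185 -0.0013] z [-0.2185  0.9758  0.0019] open 0.0435649159660856 F [ 0.1785 -0.4288 -0.3835] q [-0.3758 -0.1082  2.0015  0.0024  1.2483 -2.1676]
shift [ 0.0184 -0.0041 -0.0019] turn 0.0022911119912709128
```

View pics/d_s.png

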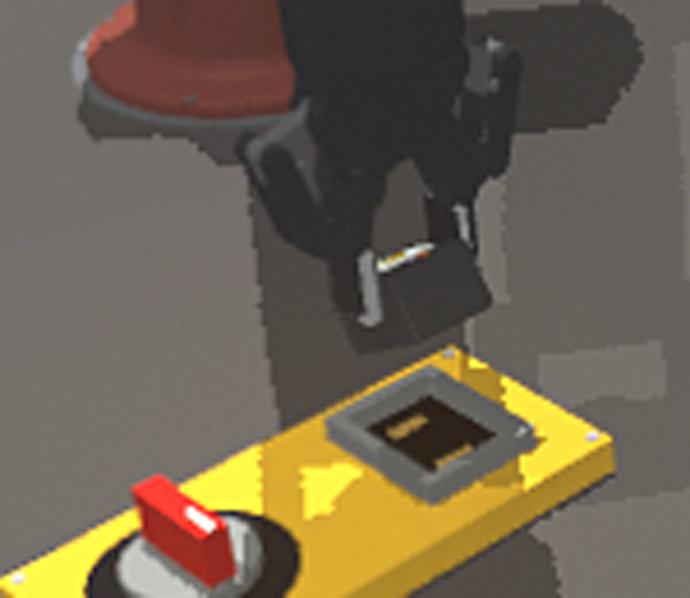

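View pics/d_t.png

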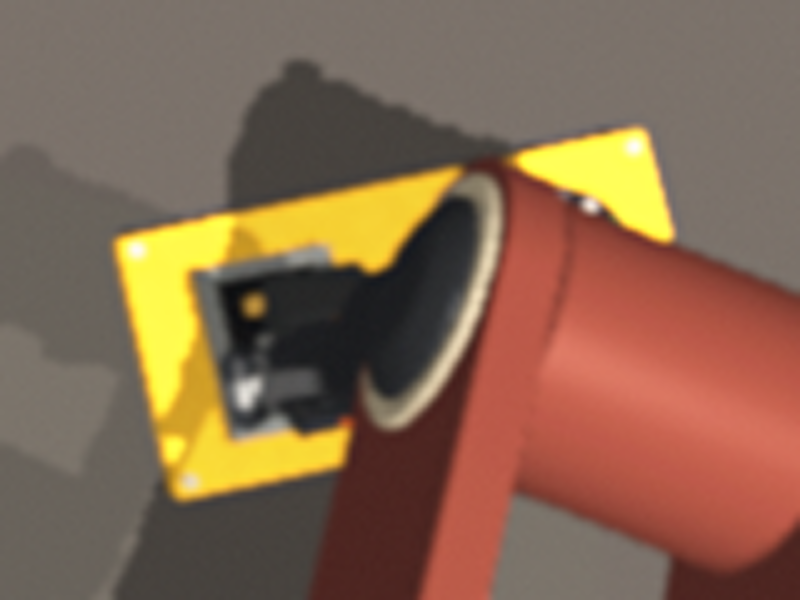

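The lamp hangs tilted over the pocket (scene crop: lamp (425,300), pocket (430,430)). I'll overlay the models to check the relative alignment.

```bash
cat > ov2.py <<'E'
from st import *
import ov
def lamp(tcp,jawdeg,tilt,off=(0,0,0)):
    y=np.radians(jawdeg-90);R=Ro.from_euler("z",y)*Ro.from_euler("y",-tilt,degrees=True)
    return R.apply(box(-.03,.03,-.022,.022,-.017,.017)+np.array(off))+tcp
E
python3 - <<'E'
from ov2 import *
D=pickle.load(open("D_d.pkl","rb"));ov.D=D
T=[.510,-.179,.218]
pk=lambda a,b,z:place(box(-a,a,.065-b,.065+b,z,z),T)
it=[(lamp(o["tool_pos"]+[0,0,.002],102.6,30),(0,255,0)),(pk(.039,.031,.032),(255,0,255)),(pk(.032,.024,.032),(255,0,0)),(place(box(-.06,.06,-.125,.125,.02,.02),T),(0,0,255)),
 (place(box(-.026,.026,-.065-.007,-.065+.007,.0575,.0575),T),(255,255,0))]
ov.draw("scene",(110,165,260,275),it,"pics/e_s.png",5.3)
ov.draw("top",(360,190,520,310),it,"pics/e_t.png",5)
E
```

```text
t 4.7 pos [ 0.4962 -0.1158  0.1007] jaw deg 102.58379535941147 y [-0.976  -0.2179 -0.0053] z [-0.2179  0.976  -0.001 ] open 0.04315821393578427 F [ 0.8994  0.194  -0.7202] q [-0.3766 -0.1097  1.9986  0.0023  1.2477 -2.1678]
```

View pics/e_s.png

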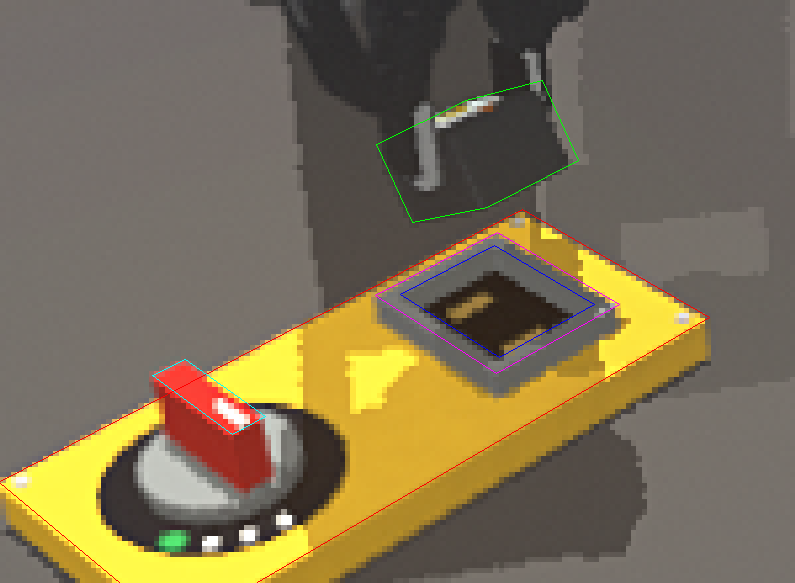

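View pics/e_t.png

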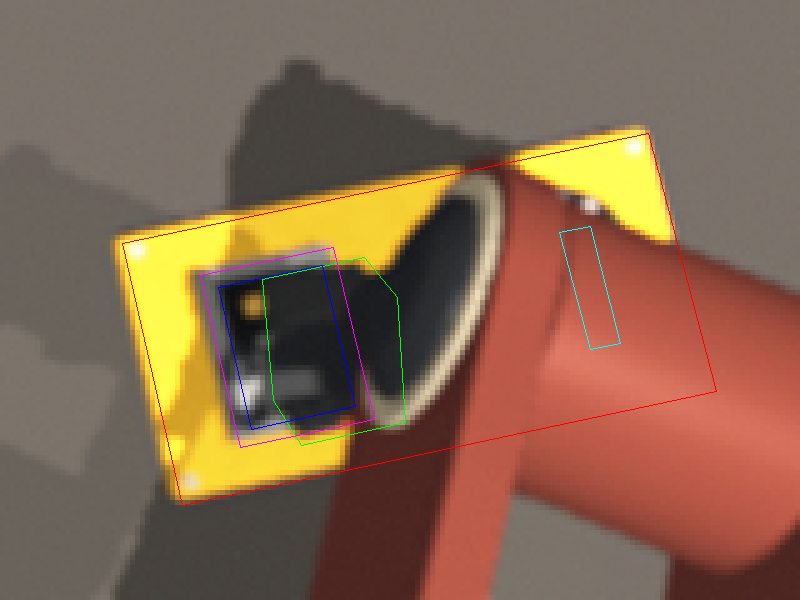

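```bash
python3 - <<'E'
from ov2 import *
D=snap("f");ov.D=D
o=ctrl.get_obs()
print(o["tool_pos"])
T=[.509,-.180,.218]
pk=lambda a,b,z:place(box(-a,a,.065-b,.065+b,z,z),T)
it=[(lamp(o["tool_pos"]+[0,0,.002],102.6,30),(0,255,0)),(pk(.039,.031,.032),(255,0,255)),(pk(.032,.024,.032),(255,0,0)),(pk(.032,.024,.02),(0,255,255))]
ov.draw("scene",(175,175,235,245),it,"pics/f_s.png",8.5)
ov.draw("top",(390,235,450,285),it,"pics/f_t.png",12)
E
```

```text
t 4.7 pos [ 0.4962 -0.1158  0.1007] jaw deg 102.58379535941147 y [-0.976  -0.2179 -0.0053] z [-0.2179  0.976  -0.001 ] open 0.04315821393578427 F [ 0.8994  0.194  -0.7202] q [-0.3766 -0.1097  1.9986  0.0023  1.2477 -2.1678]
[ 0.4966 -0.1164  0.1011]
```

View pics/f_s.png

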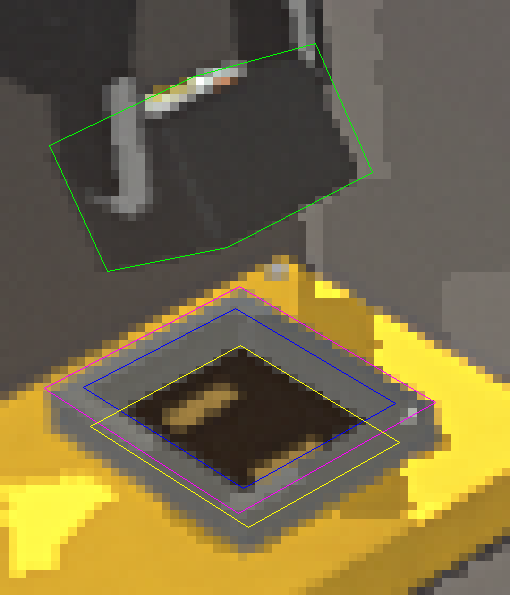

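View pics/f_t.png

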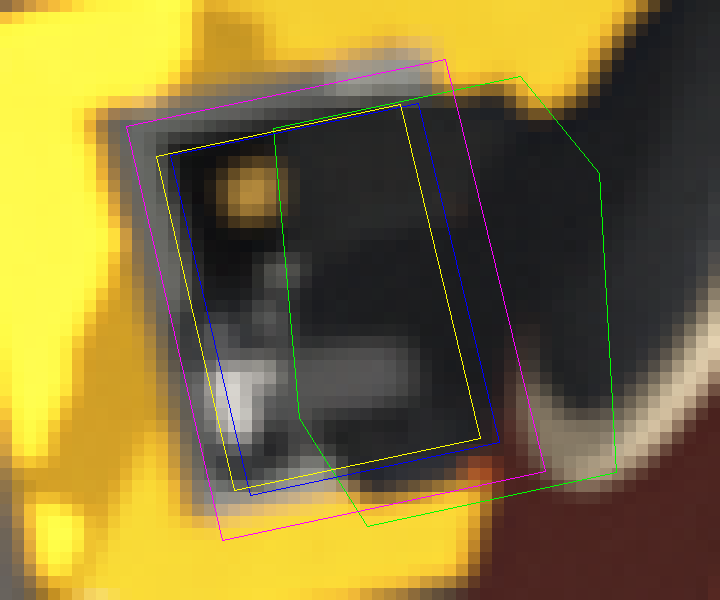

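```bash
python3 - <<'E'
from ov2 import *
D=pickle.load(open("D_f.pkl","rb"))
for n in D: D[n]["color"]=np.clip(255*(np.clip(D[n]["color"].astype(float)-15,0,110)/110)**.7,0,255).astype(np.uint8)
ov.D=D;o=ctrl.get_obs()
it=[(lamp(o["tool_pos"]+[0,0,.002],102.6,30),(0,255,0))]
ov.draw("scene",(175,175,235,245),it,"pics/g_s.png",8.5)
ov.draw("top",(390,235,450,285),it,"pics/g_t.png",12)
E
```

```text
t 4.8 pos [ 0.4966 -0.1164  0.1011] jaw deg 102.54551955701973 y [-0.9761 -0.2172 -0.0062] z [-0.2172  0.9761 -0.0017] open 0.043261925136178554 F [-0.469  -0.5658 -1.6157] q [-0.3774 -0.11    1.998   0.0022  1.2474 -2.1679]
```

View pics/g_s.png

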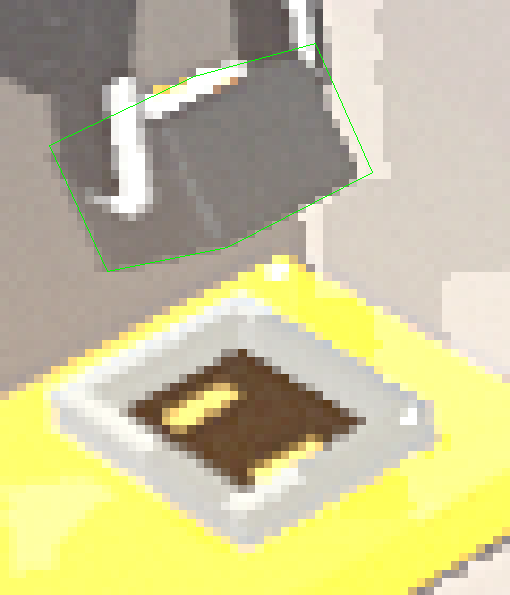

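View pics/g_t.png

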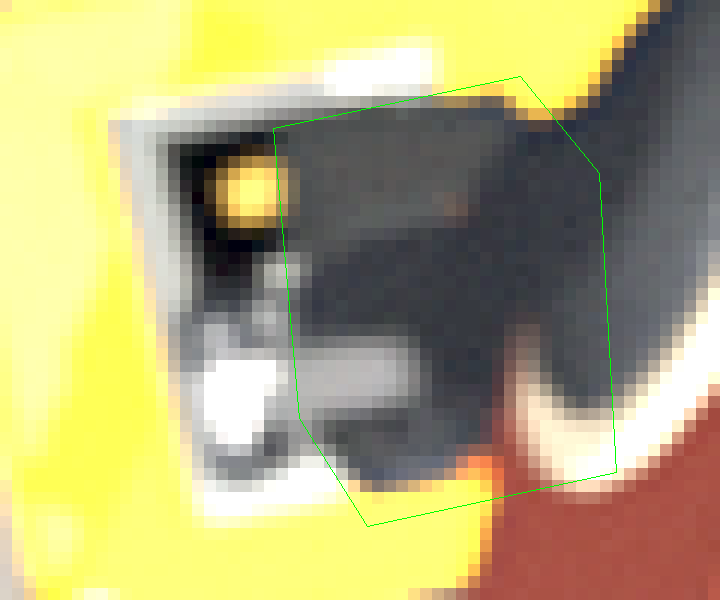

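Both views agree with the fits to within about 1 to 2 px. The pocket allows 2 mm per side, so I'll lower the leaning low edge just inside the walls and centre it by touch.

```bash
python3 - <<'E'
from st import *
go([.4994,-.1143,.055],102.5)
E
```

```text
t 4.8 pos [ 0.4966 -0.1164  0.1011] jaw deg 102.54551955701973 y [-0.9761 -0.2172 -0.0062] z [-0.2172  0.9761 -0.0017] open 0.043261925136178554 F [-0.469  -0.5658 -1.6157] q [-0.3774 -0.11    1.998   0.0022  1.2474 -2.1679]
shift [ 0.0461 -0.003   0.0015] turn 0.0007944661440435934
```

```bash
python3 -m jog '[[[0.01,-0.003,0.0015,0,1],[0.02,-0.003,0.0015,0,1],[0.03,-0.003,0.0015,0,1],[0.037,-0.003,0.0015,0,1],[0.042,-0.003,0.0015,0,1],[0.046,-0.003,0.0015,0,1],[0.046,-0.003,0.0015,0,1],[0.046,-0.003,0.0015,0,1]]]' 40
python3 - <<'E'
from ov2 import *
D=snap("h");ov.D=D
ov.draw("scene",(165,160,245,250),[],"pics/h_s.png",6.5)
ov.draw("top",(380,225,460,295),[],"pics/h_t.png",8)
go([.4994,-.1143,.055],102.5)
E
```

```text
t: 5.6
tool_pos: [0.4996, -0.1144, 0.0553]
tool_rot: [-1.373, 1.094, 1.363]
contact_force: [-0.6, 0.4, -0.5]
opening: 0.0433
t 5.6 pos [ 0.4996 -0.1144  0.0553] jaw deg 102.54122264688782 y [-0.9761 -0.2171 -0.0064] z [-0.2171  0.9761 -0.0019] open 0.04327388933617313 F [-0.5584  0.3792 -0.4761] q [-0.3715 -0.0397  2.0175  0.0022  1.1575 -2.1621]
shift [0.0003 0.0002 0.0001] turn 0.0007194709145794073
```

View pics/h_s.png

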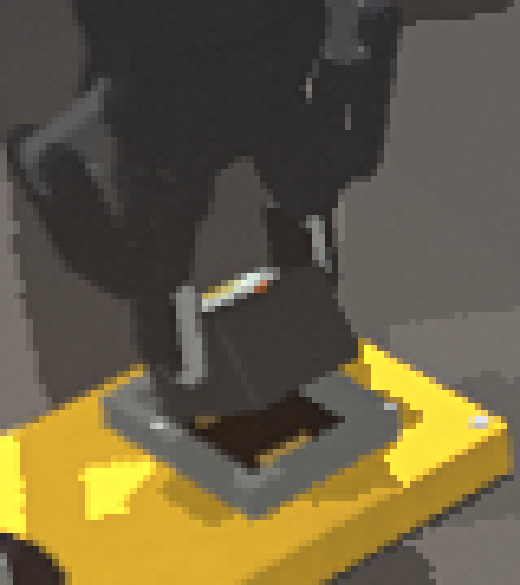

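View pics/h_t.png

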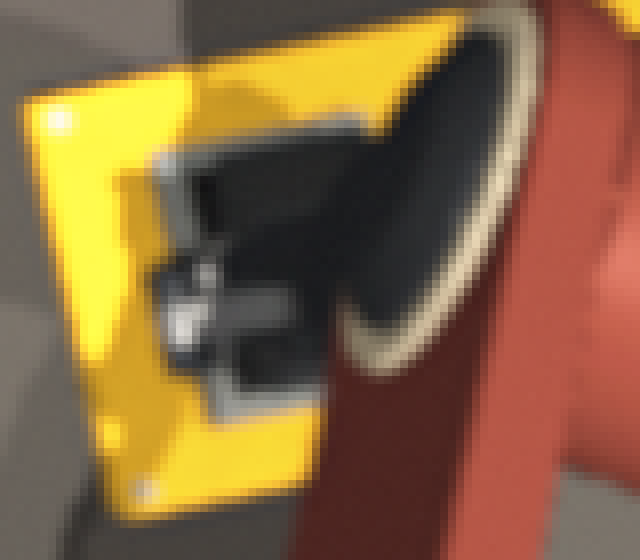

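There's no contact, and the low edge is inside the pocket outline in both views (scene crop (175,415)). Next I'll touch sideways along the tool's z.

```bash
for i in 1; do python3 -m jog '[[[0.003,0,0.0015,0,1],[0.003,0,0.003,0,1],[0.003,0,0.003,0,1]]]' 40; done
```

```text
t: 6.0
tool_pos: [0.4993, -0.1119, 0.0527]
tool_rot: [-1.375, 1.094, 1.362]
contact_force: [0.3, -2.6, -2.5]
opening: 0.0433
```

```bash
python3 -m jog '[[[0,0,-0.003,0,1],[0,0,-0.0045,0,1],[0,0,-0.006,0,1],[0,0,-0.006,0,1]]]' 40
```

```text
t: 6.4
tool_pos: [0.5003, -0.1161, 0.0528]
tool_rot: [-1.37, 1.091, 1.364]
contact_force: [-1.9, 6.8, 2.1]
opening: 0.0435
```

The walls were felt at y ≈ -0.1119 and -0.1161, a 4.2 mm range against the expected 4 mm of play, so the pocket centre is y ≈ -0.114. I'll centre there, reduce the grip to 20 N, and press down so the lamp pivots flat.

```bash
python3 -m jog '[[[0,0,0.002,0,1],[0.002,0,0.002,0,1],[0.005,0,0.002,0,1],[0.008,0,0.002,0,1],[0.008,0,0.002,0,1]]]' 20; python3 - <<'E'
from st import *
go([.4994,-.114,.035],102.5)
E
```

```text
t: 6.9
tool_pos: [0.5019, -0.1143, 0.0476]
tool_rot: [-1.371, 1.089, 1.361]
contact_force: [-2.3, 4.1, 12.7]
opening: 0.0428
t 6.9 pos [ 0.5019 -0.1143  0.0476] jaw deg 102.48320521998974 y [-0.9763 -0.2161 -0.01  ] z [-0.2162  0.9764  0.0008] open 0.042840788726031 F [-2.3197  4.1345 12.734 ] q [-0.372  -0.0239  2.017   0.0069  1.1407 -2.1635]
shift [0.0125 0.0025 0.0008] turn -0.0002931242083271315
```

```bash
python3 -m jog '[[[0.003,0.002,0,0,1],[0.006,0.002,0,0,1],[0.006,0.002,0,0,1]]]' 20; python3 - <<'E'
from ov2 import *
go([.4994,-.114,.035],102.5)
D=snap("i");ov.D=D
ov.draw("scene",(165,160,245,250),[],"pics/i_s.png",6.5)
E
```

```text
t: 7.2
tool_pos: [0.5039, -0.1146, 0.0461]
tool_rot: [-1.373, 1.084, 1.355]
contact_force: [0.3, 6.8, 16.9]
opening: 0.0431
t 7.2 pos [ 0.5039 -0.1146  0.0461] jaw deg 102.43092313275086 y [-0.9764 -0.2152 -0.0175] z [-0.2153  0.9766  0.0004] open 0.043059562946295774 F [ 0.3176  6.8469 16.8842] q [-0.3731 -0.0215  2.0174  0.0111  1.1314 -2.1656]
shift [0.0111 0.0045 0.0015] turn -0.0012056187704604841
```

View pics/i_s.png

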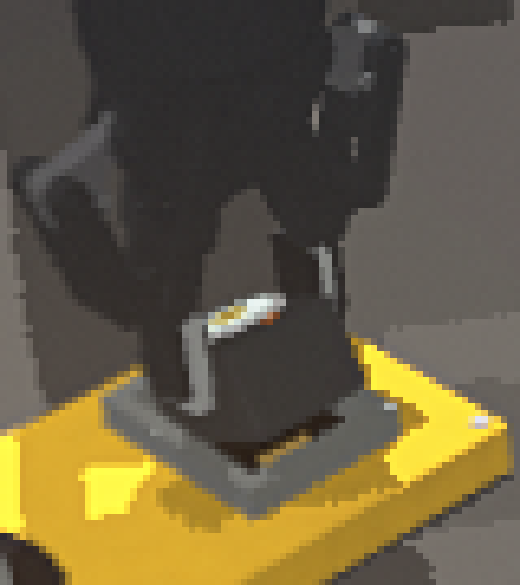

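The lamp is pivoting toward flat (the lens shows more at (245,312)), and its +x face is still inside the pocket. I'll correct the tool's drift in x and y and continue down.

```bash
python3 -m jog '[[[0.002,0.004,0.002,0,1],[0.005,0.006,0.002,0,1],[0.008,0.006,0.002,0,1],[0.01,0.006,0.002,0,1],[0.01,0.006,0.002,0,1]]]' 20; python3 - <<'E'
from ov2 import *
go([.4994,-.114,.035],102.5)
D=snap("j");ov.D=D
ov.draw("scene",(165,160,245,250),[],"pics/j_s.png",6.5)
E
```

```text
t: 7.8
tool_pos: [0.5051, -0.114, 0.0434]
tool_rot: [-1.38, 1.074, 1.341]
contact_force: [4.6, 8.9, 23.9]
opening: 0.043
t 7.8 pos [ 0.5051 -0.114   0.0434] jaw deg 102.34706512408788 y [-0.9763 -0.2138 -0.0325] z [-0.2138  0.9769 -0.0025] open 0.043031016691660116 F [ 4.6364  8.8758 23.9102] q [-0.3746 -0.0245  2.0259  0.0179  1.1118 -2.1686]
shift [0.0082 0.0058 0.0013] turn -0.0026692171257955196
```

View pics/j_s.png

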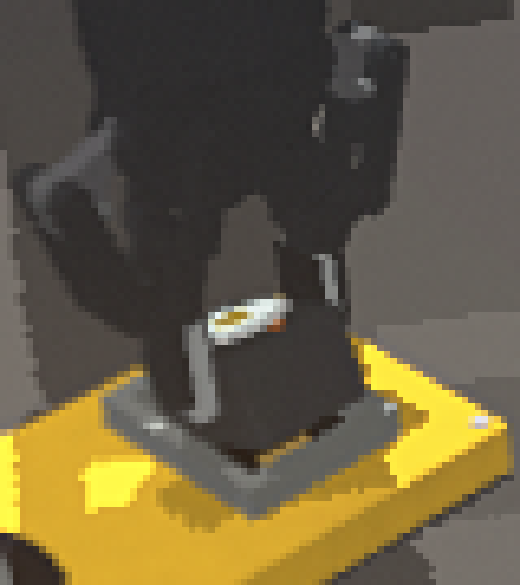

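Pad friction is now bending the wrist (24 N). The low edge is on the floor and the high edge is inside the pocket outline, so I'll relax the push and release, letting the lamp drop flat.

```bash
python3 -m jog '[[[0,0,0,0,1],[0,0,0,0,1],[0,0,0,0,0],[0,0,0,0,-0.5],[0,0,0,0,-1],[-0.005,0,0,0,-1],[-0.02,0,0,0,-1],[-0.05,0,0,0,-1],[-0.07,0,0,0,-1],[-0.07,0,0,0,-1]]]' 20; python3 - <<'E'
from ov2 import *
D=snap("k");ov.D=D
ov.draw("scene",(165,160,245,250),[],"pics/k_s.png",6.5)
ov.draw("top",(380,225,460,295),[],"pics/k_t.png",8)
E
```

```text
t: 8.9
tool_pos: [0.5054, -0.1154, 0.1182]
tool_rot: [-1.387, 1.072, 1.334]
contact_force: [1.6, 0.0, -1.1]
opening: 0.0854
t 8.9 pos [ 0.5054 -0.1154  0.1182] jaw deg 102.34750725533793 y [-0.9761 -0.214  -0.0393] z [-0.2138  0.9768 -0.0072] open 0.08536802459062816 F [ 1.6037  0.0176 -1.0962] q [-0.3768 -0.1324  1.988   0.0169  1.2494 -2.1683]
```

View pics/k_s.png

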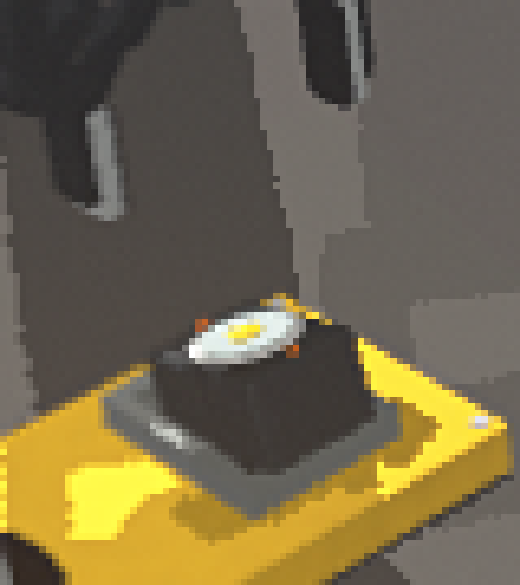

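View pics/k_t.png

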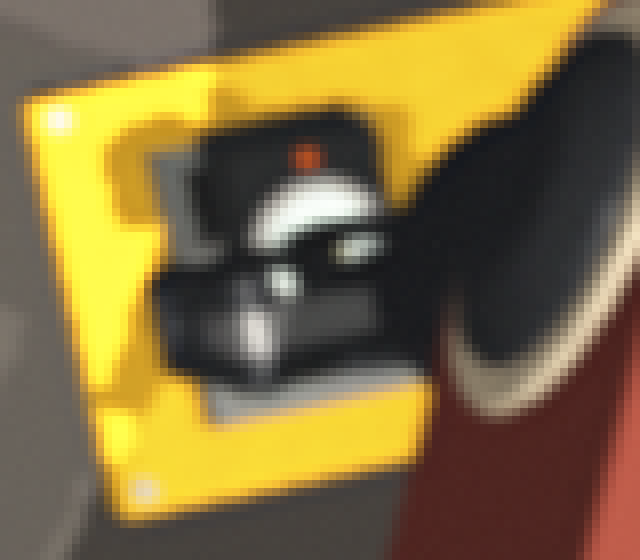

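The lamp's +x end appears to be resting on the +x wall (top crop: no grey wall visible above (290,110), but wall visible at (310,390)). I'll move aside for a clear look.

```bash
python3 -m jog '[[[-0.05,0,0.2,0,-1],[-0.05,0,0.2,0,-1],[-0.05,0,0.2,0,-1],[-0.05,0,0.2,0,-1],[-0.05,0,0.2,0,-1],[-0.05,0,0.2,0,-1]]]' 20; python3 - <<'E'
from ov2 import *
D=snap("l");ov.D=D
T=[.5105,-.1785,.218]
pk=lambda a,b,z:place(box(-a,a,.065-b,.065+b,z,z),T)
ov.draw("scene",(165,190,245,250),[],"pics/l_s.png",9)
ov.draw("top",(380,225,460,295),[],"pics/l_t.png",8)
E
```

```text
t: 9.6
tool_pos: [0.4578, 0.0817, 0.1625]
tool_rot: [-1.383, 1.073, 1.343]
contact_force: [-0.9, -0.3, 0.4]
opening: 0.0855
t 9.6 pos [0.4578 0.0817 0.1625] jaw deg 102.52444421381226 y [-0.9757 -0.2169 -0.0324] z [-0.2169  0.9762 -0.0036] open 0.08551619468499644 F [-0.9286 -0.3475  0.4404] q [ 0.0144 -0.3193  2.0661  0.0031  1.3623 -1.7756]
```

View pics/l_s.png

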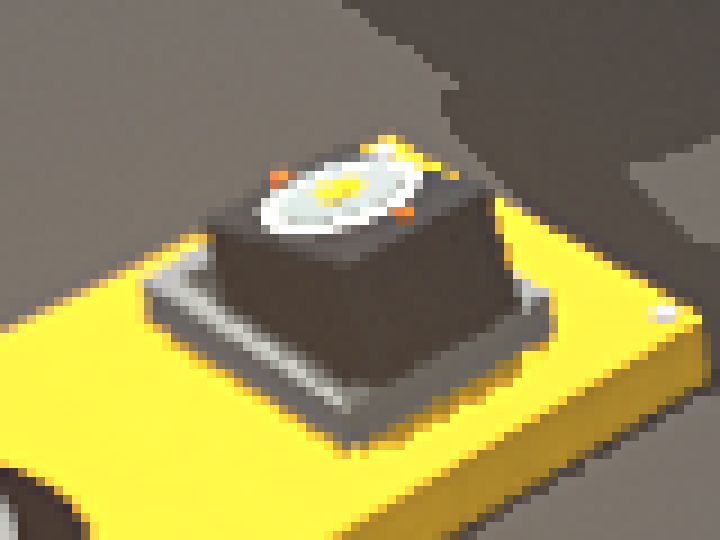

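View pics/l_t.png

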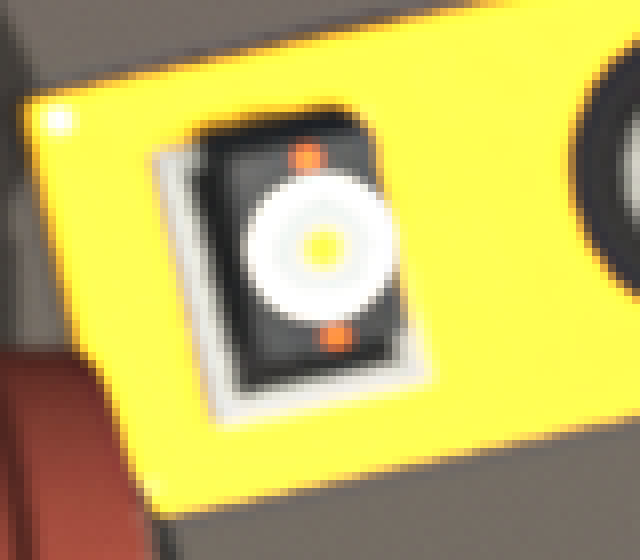

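The clear views confirm it. The lamp sits about 11° tilted with its +x end on the +x wall, roughly 5 mm too far +x (top crop: dark end at (280,125) covers the wall; gap at (310,390)). I'll regrip it lightly, slide it -x until it touches, and release.

```bash
python3 - <<'E'
from st import *
go([.501,-.1135,.10],102.5);go([.501,-.1135,.038],102.5)
E
```

```text
t 9.7 pos [0.4581 0.08   0.162 ] jaw deg 102.32275989898697 y [-0.9765 -0.2134 -0.0314] z [-0.2134  0.977  -0.0035] open 0.08530842532949337 F [-0.3286 -0.1452  1.0546] q [ 0.0108 -0.3181  2.066   0.003   1.3623 -1.7757]
shift [ 0.0627  0.0014 -0.1979] turn -0.0030934233292446525
shift [ 0.1247  0.0033 -0.1977] turn -0.0030934233292446525
```

```bash
python3 -m jog '[[[0.06,0.001,-0.198,-0.003,-1],[0.06,0.001,-0.198,-0.003,-1],[0.06,0.001,-0.198,-0.003,-1],[0.06,0.001,-0.198,-0.003,-1],[0.06,0.001,-0.198,-0.003,-1],[0.06,0.001,-0.198,-0.003,-1],[0.09,0.003,-0.198,-0.003,-1],[0.115,0.003,-0.198,-0.003,-1],[0.125,0.003,-0.198,-0.003,-1],[0.125,0.003,-0.198,-0.003,-1]]]' 20
python3 -m jog '[[[0,0,0,0,1],[0,0,0,0,1],[0,0,0,0,1],[0,0,0,0,1],[0,0,0,0,1],[0,0,0,0,1],[0,0,0,0,1]]]' 20
python3 - <<'E'
from st import *
go([.501,-.1135,.038],102.5)
E
```

```text
t: 10.7
tool_pos: [0.4999, -0.1127, 0.0361]
tool_rot: [-1.38, 1.075, 1.347]
contact_force: [-0.5, 0.5, 0.2]
opening: 0.0855
t: 11.4
tool_pos: [0.5009, -0.1129, 0.0375]
tool_rot: [-1.382, 1.074, 1.346]
contact_force: [-1.4, 1.7, 6.6]
opening: 0.0436
t 11.4 pos [ 0.5009 -0.1129  0.0375] jaw deg 102.53440353143897 y [-0.9757 -0.217  -0.0301] z [-0.217   0.9762 -0.0022] open 0.043605187804929196 F [-1.3621  1.7199  6.5736] q [-0.3749 -0.0241  2.0368  0.0168  1.1027 -2.1719]
shift [-0.0005  0.     -0.0006] turn 0.0006004548979233841
```

```bash
python3 -m jog '[[[-0.001,0.002,0,0,1],[-0.001,0.004,0,0,1],[-0.001,0.006,0,0,1],[-0.001,0.008,0,0,1],[-0.001,0.008,0,0,1]]]' 20
python3 - <<'E'
from st import *
D=snap("m");crop(D,"scene",(165,160,245,250),"pics/m_s.png",6.5)
E
```

```text
t: 11.9
tool_pos: [0.4924, -0.1146, 0.0379]
tool_rot: [-1.381, 1.075, 1.346]
contact_force: [-0.3, -0.1, -1.1]
opening: 0.0432
t 11.9 pos [ 0.4924 -0.1146  0.0379] jaw deg 102.51638730006064 y [-0.9758 -0.2167 -0.0294] z [-0.2167  0.9762 -0.0018] open 0.04321126540058819 F [-0.2571 -0.1355 -1.1087] q [-0.3844 -0.0431  2.0547  0.017   1.1048 -2.1811]
```

View pics/m_s.png

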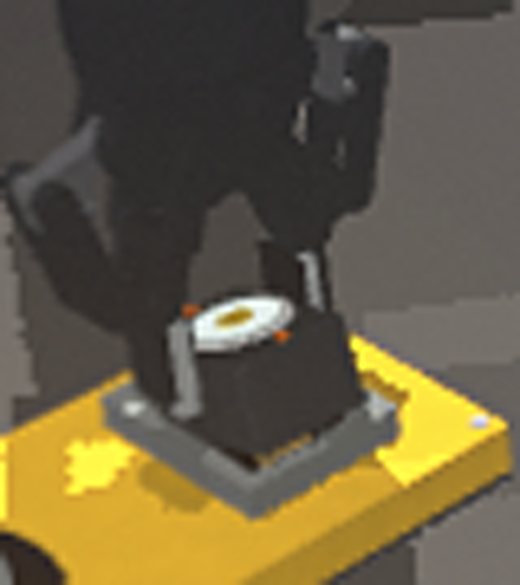

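The lamp's +x face is now clear of the +x wall (the contact strip shows at (285,450)). Releasing.

```bash
python3 -m jog '[[[0,0,0,0,0.2],[0,0,0,0,-0.3],[0,0,0,0,-1],[0,0,0,0,-1],[0,0,0,0,-1],[-0.02,0,0,0,-1],[-0.06,0,0,0,-1],[-0.09,0,0,0,-1],[-0.09,0,0.05,0,-1]]]' 20
python3 -m jog '[[[0,0,0.15,0,-1],[0,0,0.15,0,-1],[0,0,0.15,0,-1],[0,0,0.15,0,-1]]]'
python3 - <<'E'
from ov2 import *
D=snap("n");ov.D=D
ov.draw("scene",(165,190,245,250),[],"pics/n_s.png",9)
ov.draw("top",(380,225,460,295),[],"pics/n_t.png",8)
E
```

```text
t: 12.9
tool_pos: [0.484, -0.0702, 0.1347]
tool_rot: [-1.387, 1.074, 1.33]
contact_force: [1.2, 1.1, 1.2]
opening: 0.0855
t: 13.3
tool_pos: [0.4513, 0.0806, 0.1336]
tool_rot: [-1.391, 1.069, 1.335]
contact_force: [-0.1, -0.9, -0.2]
opening: 0.0851
t 13.3 pos [0.4513 0.0806 0.1336] jaw deg 102.56306846900434 y [-0.9752 -0.2177 -0.0412] z [-0.2175  0.976  -0.0081] open 0.08509271769427315 F [-0.1183 -0.8995 -0.1752] q [ 0.0139 -0.3148  2.1128  0.0005  1.3017 -1.7765]
```

View pics/n_s.png

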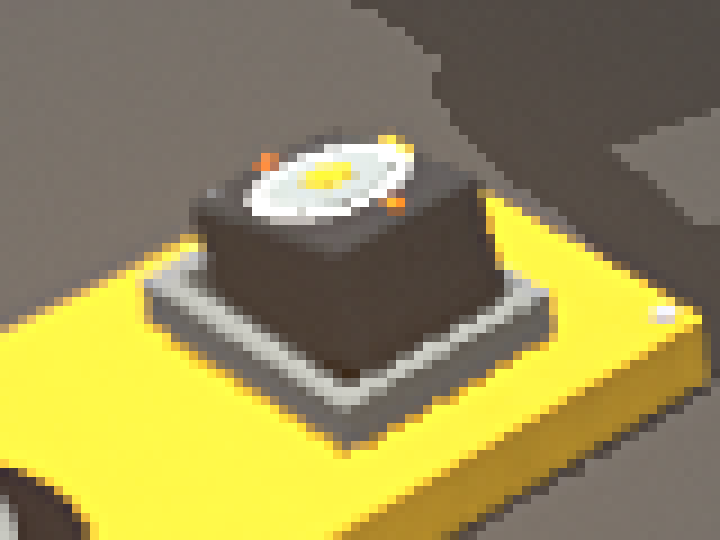

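View pics/n_t.png

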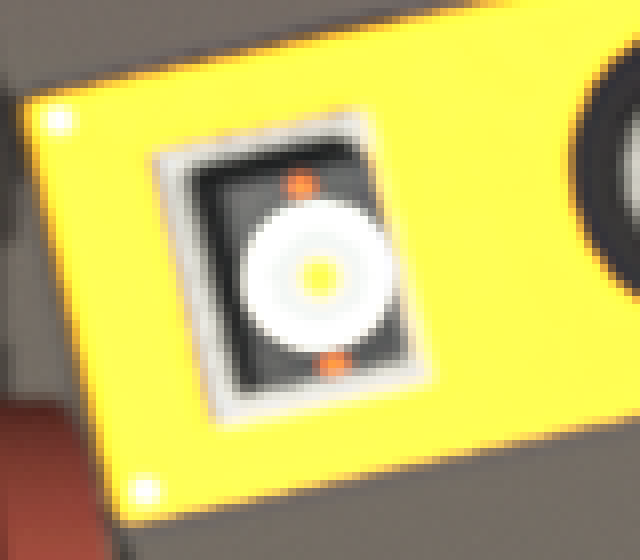

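The lamp is now inside the walls on all visible sides. I'll overlay a seated-lamp model to check that it's flat and at depth.

```bash
python3 - <<'E'
from ov2 import *
D=pickle.load(open("D_n.pkl","rb"));ov.D=D
for T,tag in(([.5105,-.1785,.218],"q"),):
    c=place(np.array([[0,.065,.037]]),T)[0]
    top=lamp(c,102.5,0); top=top[top[:,2]>.037]
    it=[(top,(0,255,0)),(lamp(c,102.5,0),(0,255,255)),(place(box(-.039,.039,.034,.096,.032,.032),T),(255,0,255))]
    ov.draw("scene",(165,190,245,250),it,"pics/q_s.png",9)
    ov.draw("top",(380,225,460,295),it,"pics/q_t.png",8)
E
```

```text
t 13.4 pos [0.4523 0.0771 0.1335] jaw deg 102.31493262972762 y [-0.9761 -0.2135 -0.0408] z [-0.2133  0.9769 -0.01  ] open 0.08532409557105573 F [-0.3552 -0.481   0.4507] q [ 0.0072 -0.3133  2.1119 -0.0014  1.3011 -1.7783]
```

View pics/q_s.png

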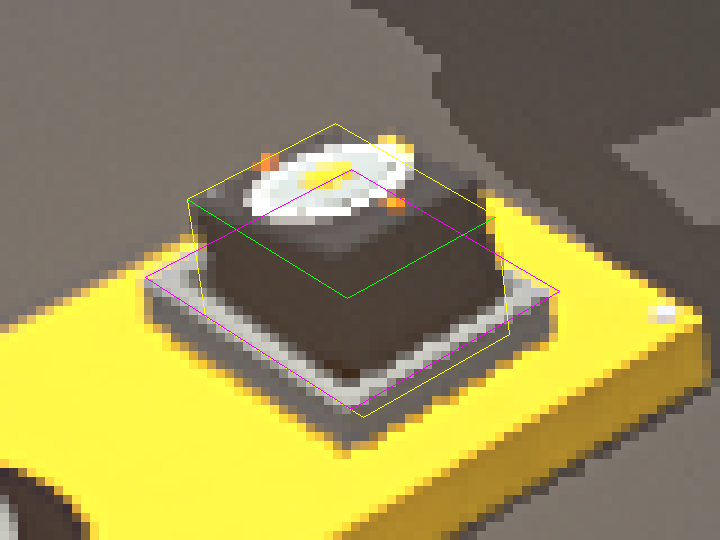

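View pics/q_t.png

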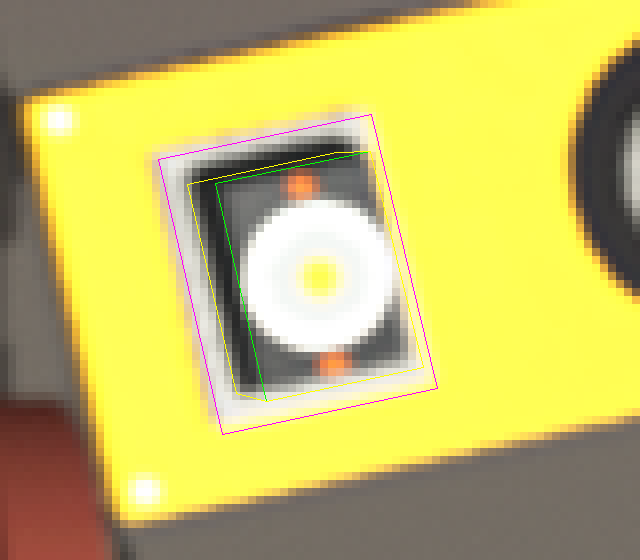

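In the scene view the lamp's +x top corners sit well above the seated model (near corner at crop (340,255) against the model's (347,297)). So the +x end is still up. I'll fit its full pose from the corners.

```bash
python3 - <<'E'
from ov2 import *
from scipy.optimize import least_squares
D=pickle.load(open("D_n.pkl","rb"))
s=lambda u,v:(165+u/9-.5,190+v/9-.5); t=lambda u,v:(380+u/8-.5,225+v/8-.5)
L=lambda x,y,z:[x*.03,y*.022,.017*z]
# lens-face corners (lamp-frame: +x high end)
obs=[("scene",L(-1,-1,1),s(195,203)),("scene",L(1,-1,1),s(342,255)),("scene",L(1,1,1),s(485,182)),
 ("top",L(1,1,1),t(222,172)),("top",L(1,-1,1),t(365,160)),("top",L(-1,-1,1),t(410,358)),("top",L(-1,1,1),t(256,386))]
lens=[("scene",[0,0,.018],s(327,177)),("top",[0,0,.018],t(320,277))]
# bias per camera from pocket model T: outer pocket corners
T=[.5105,-.1785,.218]
b={}
pc={"scene":[((-.039,.034),s(147,285)),((.039,.034),s(350,405)),((.039,.096),s(553,297))],"top":[((.039,.096),t(155,152)),((.039,.034),t(370,112)),((-.039,.034),t(434,378)),((-.039,.096),t(216,424))]}
for n in pc:
    e=[np.array(uv)-proj(D[n],place(np.array([[*p,.032]]),T))[0] for p,uv in pc[n]];b[n]=np.mean(e,0);print(n,b[n],np.array(e).round(2).tolist())
def res(p):
    R=Ro.from_euler("z",p[3])*Ro.from_rotvec([p[5],p[4],0])
    return np.concatenate([proj(D[n],(R.apply([X])+p[:3]))[0]+b[n]-uv for n,X,uv in obs+lens])
r=least_squares(res,[.496,-.115,.04,.218,-.1,0],loss="soft_l1",f_scale=.7)
p=r.x;print("pos",p[:3],"yaw",p[3],"pitch,roll deg",np.degrees(p[4:]),"rms",np.sqrt(np.mean(res(p)**2)))
print(res(p).reshape(-1,2).round(2).tolist())
R=Ro.from_euler("z",p[3])*Ro.from_rotvec([p[5],p[4],0])
W=R.apply([L(a,c,-1) for a in(-1,1) for c in(-1,1)])+p[:3]
c,sn=np.cos(.218),np.sin(.218)
q=W-np.array([T[0],T[1],0]);print("bottom corners in pocket frame (mm):",(np.c_[c*q[:,0]+sn*q[:,1],-sn*q[:,0]+c*q[:,1]-.065,q[:,2]-.02]*1000).round(1).tolist())
E
```

```text
t 13.4 pos [0.4523 0.0771 0.1335] jaw deg 102.31493262972762 y [-0.9761 -0.2135 -0.0408] z [-0.2133  0.9769 -0.01  ] open 0.08532409557105573 F [-0.3552 -0.481   0.4507] q [ 0.0072 -0.3133  2.1119 -0.0014  1.3011 -1.7783]
scene [-0.2419  0.3302] [[0.17, 0.84], [-0.2, -0.45], [-0.7, 0.6]]
top [-0.5002 -0.9747] [[-0.46, -0.88], [-0.21, -0.29], [-0.5, -1.37], [-0.84, -1.36]]
pos [ 0.4994 -0.1132  0.0428] yaw 0.1941451127896513 pitch,roll deg [-12.046    0.1846] rms 0.778349938692672
[[-0.36, -0.1], [-0.53, 0.13], [0.59, -0.59], [-0.15, 0.7], [1.73, -1.47], [0.2, 0.47], [-0.19, 0.67], [1.33, 0.96], [-0.29, -0.76]]
bottom corners in pocket frame (mm): [[-23.0, -20.2, -0.1], [-22.0, 23.8, 0.0], [35.6, -21.6, 12.4], [36.7, 22.4, 12.5]]
```

The fit is consistent. The low edge is on the floor 9 mm from the -x wall, and the +x end still rests about 4 mm onto the +x wall, 12.4 mm up. I'll regrip and slide about 7 mm further -x.

```bash
python3 - <<'E'
from st import *
go([.4965,-.1138,.10],102.5);go([.4965,-.1138,.038],102.5)
E
```

```text
t 13.4 pos [0.4523 0.0771 0.1335] jaw deg 102.31493262972762 y [-0.9761 -0.2135 -0.0408] z [-0.2133  0.9769 -0.01  ] open 0.08532409557105573 F [-0.3552 -0.481   0.4507] q [ 0.0072 -0.3133  2.1119 -0.0014  1.3011 -1.7783]
shift [ 0.0355 -0.001  -0.1956] turn -0.003230034949260474
shift [ 0.0974  0.0015 -0.195 ] turn -0.003230034949260474
```

```bash
python3 -m jog '[[[0.03,-0.001,-0.195,-0.003,-1],[0.03,-0.001,-0.195,-0.003,-1],[0.03,-0.001,-0.195,-0.003,-1],[0.03,-0.001,-0.195,-0.003,-1],[0.03,-0.001,-0.195,-0.003,-1],[0.03,-0.001,-0.195,-0.003,-1],[0.06,0.001,-0.195,-0.003,-1],[0.09,0.0015,-0.195,-0.003,-1],[0.098,0.0015,-0.195,-0.003,-1],[0.098,0.0015,-0.195,-0.003,-1]]]' 20
python3 -m jog '[[[0,0,0,0,1],[0,0,0,0,1],[0,0,0,0,1],[0,0,0,0,1],[0,0,0,0,1],[0,0,0,0,1],[0,0,0,0,1]]]' 20
python3 -m jog '[[[-0.001,0.003,0,0,1],[-0.001,0.005,0,0,1],[-0.001,0.007,0,0,1],[-0.001,0.009,0,0,1],[-0.001,0.009,0,0,1]]]' 20
```

```text
t: 14.4
tool_pos: [0.4952, -0.113, 0.0361]
tool_rot: [-1.389, 1.072, 1.337]
contact_force: [0.3, 1.1, 0.1]
opening: 0.0852
t: 15.1
tool_pos: [0.4962, -0.1132, 0.0377]
tool_rot: [-1.391, 1.071, 1.335]
contact_force: [-2.0, 2.3, 6.5]
opening: 0.0434
t: 15.6
tool_pos: [0.4895, -0.1148, 0.039]
tool_rot: [-1.392, 1.066, 1.329]
contact_force: [6.8, 2.6, -2.9]
opening: 0.0434
```

Contact with the -x wall (+6.8 N). I'll ease off slightly, release and look.

```bash
python3 -m jog '[[[0,0,0,0,1],[0,0,0,0,0.2],[0,0,0,0,-0.3],[0,0,0,0,-1],[0,0,0,0,-1],[0,0,0,0,-1],[-0.02,0,0,0,-1],[-0.06,0,0,0,-1],[-0.09,0,0,0,-1],[-0.09,0,0.05,0,-1]]]' 20
python3 -m jog '[[[0,0,0.15,0,-1],[0,0,0.15,0,-1],[0,0,0.15,0,-1],[0,0,0.15,0,-1]]]'
python3 - <<'E'
from ov2 import *
D=snap("r");ov.D=D
T=[.5105,-.1785,.218]
c=place(np.array([[0,.065,.037]]),T)[0]
top=lamp(c,102.5,0); top=top[top[:,2]>.037]
ov.draw("scene",(165,190,245,250),[(top,(0,255,0))],"pics/r_s.png",9)
ov.draw("top",(380,225,460,295),[],"pics/r_t.png",8)
E
```

```text
t: 16.6
tool_pos: [0.4789, -0.0701, 0.1352]
tool_rot: [-1.398, 1.067, 1.313]
contact_force: [0.7, 0.9, -0.2]
opening: 0.0856
t: 17.0
tool_pos: [0.4463, 0.0807, 0.1327]
tool_rot: [-1.402, 1.061, 1.319]
contact_force: [0.8, -1.2, -0.5]
opening: 0.0851
t 17.0 pos [0.4463 0.0807 0.1327] jaw deg 102.48136866213397 y [-0.9746 -0.2166 -0.0565] z [-0.2161  0.9763 -0.0153] open 0.08509902807326797 F [ 0.7599 -1.1683 -0.4528] q [ 0.0169 -0.3406  2.1343 -0.0039  1.2894 -1.7712]
```

View pics/r_s.png

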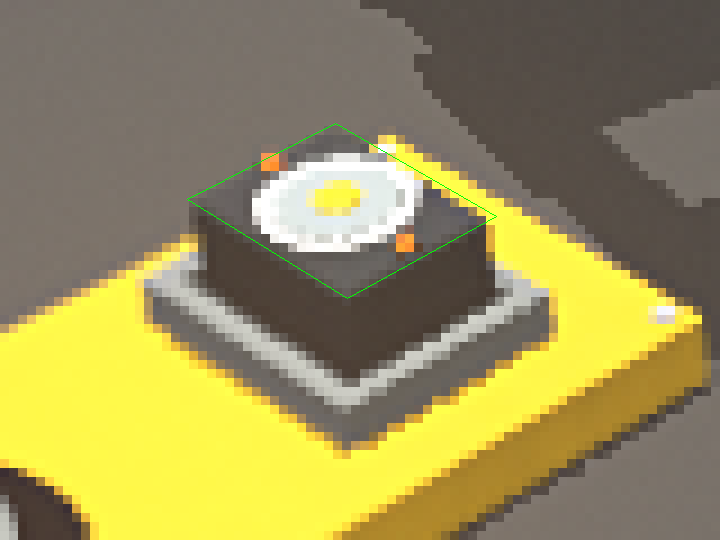

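View pics/r_t.png

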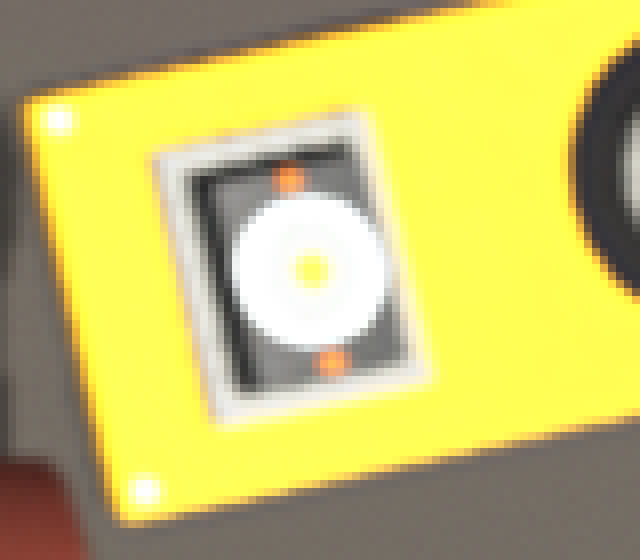

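The lamp is now flat and at depth: the lens-face corners match the seated model (green) to within a pixel, and the wall is visible all round. Next I'll move over the dial. The tool has picked up about 3° of lean, which I'll keep an eye on.

```bash
python3 - <<'E'
from st import *
go([.5246,-.242,.25],102.5)
E
```

```text
t 17.1 pos [0.4474 0.0772 0.1327] jaw deg 102.22832050812458 y [-0.9756 -0.2124 -0.0564] z [-0.2118  0.9772 -0.0172] open 0.0849575673995007 F [0.3366 0.8356 0.8779] q [ 0.0101 -0.3392  2.1333 -0.0057  1.2888 -1.7732]
shift [-0.111  -0.0142 -0.3303] turn -0.00474170164337122
```

```bash
python3 -m jog '[[[-0.111,-0.014,-0.33,-0.005,-1],[-0.111,-0.014,-0.33,-0.005,-1],[-0.111,-0.014,-0.33,-0.005,-1],[-0.111,-0.014,-0.33,-0.005,-1],[-0.111,-0.014,-0.33,-0.005,-1],[-0.111,-0.014,-0.33,-0.005,-1],[-0.111,-0.014,-0.33,-0.005,-1],[-0.111,-0.014,-0.33,-0.005,-1],[-0.111,-0.014,-0.33,-0.005,-1],[-0.111,-0.014,-0.33,-0.005,-1]]]'
python3 -m jog '[[[0.05,0,0,0,-1],[0.1,0,0,0,-1]]]'
python3 - <<'E'
from st import *
go([.5246,-.242,.033],102.5)
E
```

```text
t: 18.1
tool_pos: [0.5235, -0.2419, 0.2488]
tool_rot: [-1.401, 1.064, 1.319]
contact_force: [0.7, -0.3, 0.6]
opening: 0.0853
t: 18.3
tool_pos: [0.5299, -0.242, 0.1507]
tool_rot: [-1.406, 1.062, 1.316]
contact_force: [-0.4, -0.6, 0.4]
opening: 0.0855
t 18.3 pos [ 0.5299 -0.242   0.1507] jaw deg 102.51173861047371 y [-0.9744 -0.2174 -0.0581] z [-0.2166  0.9761 -0.0193] open 0.08554854949120315 F [-0.3983 -0.6055  0.4329] q [-0.5695 -0.0225  1.8274  0.0288  1.2821 -2.3666]
shift [0.1172 0.012  0.0034] turn 0.0002048774023753937
```

```bash
python3 -m jog '[[[0.04,0.005,0.003,0,-1],[0.06,0.01,0.003,0,-1],[0.06,0.01,0.003,0,-1]]]'
python3 - <<'E'
from ov2 import *
go([.5257,-.2416,.034],102.5)
D=snap("s");ov.D=D
ov.draw("scene",(100,160,200,270),[],"pics/s_s.png",5.4)
ov.draw("top",(430,200,520,290),[],"pics/s_t.png",6.5)
E
```

```text
t: 18.6
tool_pos: [0.5195, -0.2384, 0.0848]
tool_rot: [-1.398, 1.063, 1.326]
contact_force: [0.0, 0.5, 0.4]
opening: 0.0855
t 18.6 pos [ 0.5195 -0.2384  0.0848] jaw deg 102.5925273578496 y [-0.9745 -0.2183 -0.051 ] z [-0.218   0.9759 -0.0122] open 0.08554481103096305 F [0.0287 0.4778 0.3518] q [-0.5742  0.0323  1.8908  0.0302  1.1742 -2.3761]
shift [ 0.0511 -0.0028 -0.0039] turn 0.0016149070426466213
```

View pics/s_s.png

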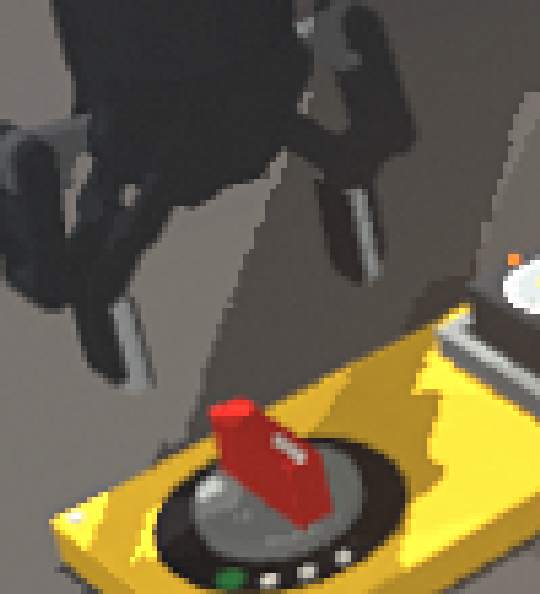

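View pics/s_t.png

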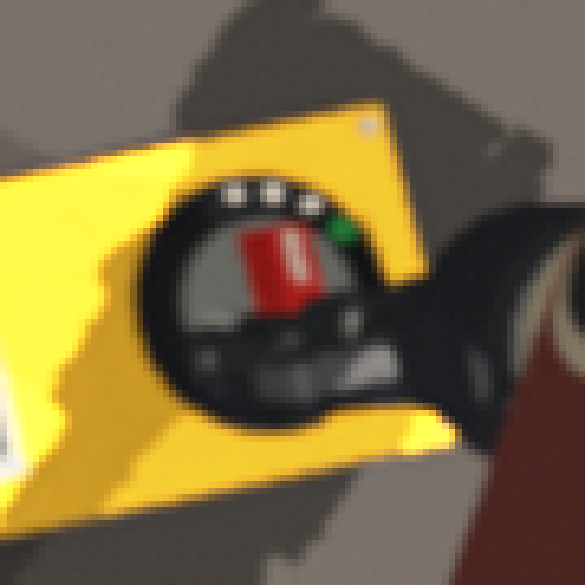

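The fingers straddle the red wing, which is at rest (scene crop wing (275,460), top crop (285,265)). I'll descend and close.

```bash
python3 -m jog '[[[0.03,-0.003,-0.004,0.002,-1],[0.05,-0.003,-0.004,0.002,-1],[0.05,-0.003,-0.004,0.002,-1],[0.05,-0.003,-0.004,0.002,1],[0.05,-0.003,-0.004,0.002,1],[0.05,-0.003,-0.004,0.002,1],[0.05,-0.003,-0.004,0.002,1],[0.05,-0.003,-0.004,0.002,1],[0.05,-0.003,-0.004,0.002,1],[0.05,-0.003,-0.004,0.002,1],[0.05,-0.003,-0.004,0.002,1],[0.05,-0.003,-0.004,0.002,1]]]' 60
python3 - <<'E'
from ov2 import *
D=snap("u");ov.D=D
ov.draw("scene",(100,160,200,270),[],"pics/u_s.png",5.4)
E
```

```text
t: 19.9
tool_pos: [0.5297, -0.241, 0.042]
tool_rot: [-1.398, 1.058, 1.32]
contact_force: [-4.6, 12.2, 12.5]
opening: 0.0124
t 19.9 pos [ 0.5297 -0.241   0.042 ] jaw deg 102.45651497472298 y [-0.9747 -0.216  -0.0576] z [-0.2157  0.9764 -0.0111] open 0.012369651023049474 F [-4.5681 12.1762 12.5202] q [-0.5709  0.1118  1.888   0.0372  1.0935 -2.3757]
```

View pics/u_s.png

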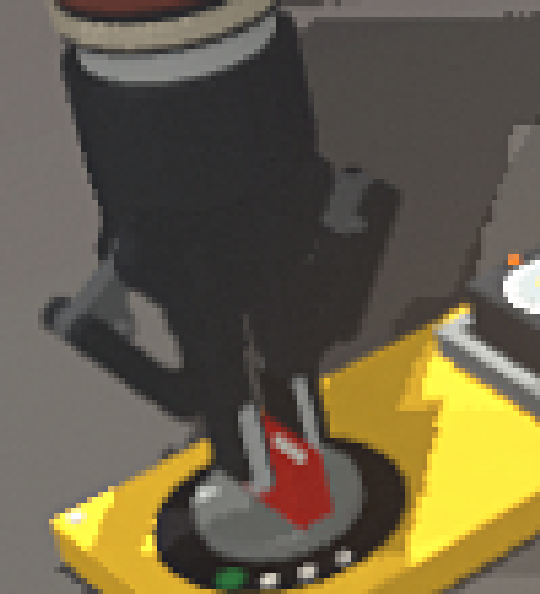

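The wing is gripped, but the tool rode up (z 0.042, 12 N) as the pads swung forward. I'll reopen, re-aim lower and re-close for a deeper, relaxed grip.

```bash
python3 -m jog '[[[0,0,0,0,0.2],[0,0,0,0,0.2],[0,0,0,0,0.2],[0,0,0,0,0.2]]]' 60
python3 - <<'E'
from st import *
go([.5257,-.2416,.034],102.5)
E
```

```text
t: 20.4
tool_pos: [0.5296, -0.2414, 0.0419]
tool_rot: [-1.398, 1.059, 1.32]
contact_force: [0.5, -0.3, -0.4]
opening: 0.0343
t 20.4 pos [ 0.5296 -0.2414  0.0419] jaw deg 102.43585862816327 y [-0.9748 -0.2156 -0.0576] z [-0.2153  0.9765 -0.0114] open 0.03425999480485927 F [ 0.4812 -0.3066 -0.4436] q [-0.5713  0.112   1.8879  0.0369  1.0932 -2.3757]
shift [0.0077 0.0044 0.0007] turn -0.001119478125296833
```

```bash
python3 -m jog '[[[0.004,0.004,0.0005,0,0.2],[0.007,0.004,0.0005,0,0.2],[0.007,0.004,0.0005,0,0.2]]]' 60
python3 -m jog '[[[0,0,0,0,1],[0,0,0,0,1],[0,0,0,0,1],[0,0,0,0,1],[0,0,0,0,1]]]' 60
python3 - <<'E'
from st import *
go([.5257,-.2416,.034],102.5)
E
```

```text
t: 20.7
tool_pos: [0.5253, -0.2415, 0.0337]
tool_rot: [-1.396, 1.059, 1.321]
contact_force: [0.4, 0.3, -0.8]
opening: 0.0343
t: 21.2
tool_pos: [0.5251, -0.2416, 0.0336]
tool_rot: [-1.396, 1.059, 1.321]
contact_force: [-0.7, -2.0, -0.4]
opening: 0.013
t 21.2 pos [ 0.5251 -0.2416  0.0336] jaw deg 102.42024768244559 y [-0.9749 -0.2153 -0.0559] z [-0.2151  0.9765 -0.0104] open 0.013011180123976101 F [-0.6913 -1.9994 -0.3814] q [-0.5759  0.1167  1.899   0.0369  1.0794 -2.3804]
shift [-0.0004 -0.0006 -0.0001] turn -0.001391940527420502
```

The grip is deep and relaxed (z 0.034, ~2 N). Now I'll turn clockwise (positive about the tool's x), in two stages.

```bash
python3 -m jog '[[[0,0,0,0.12,1],[0,0,0,0.24,1],[0,0,0,0.36,1],[0,0,0,0.48,1],[0,0,0,0.55,1],[0,0,0,0.55,1]]]' 70
python3 - <<'E'
from ov2 import *
print("turned",np.radians(102.42)-np.arctan2(M[1,2],M[0,2]),o["wrist_torque"])
D=snap("v");ov.D=D
ov.draw("scene",(100,160,200,270),[],"pics/v_s.png",5.4)
E
```

```text
t: 21.8
tool_pos: [0.5251, -0.2416, 0.0336]
tool_rot: [-0.981, 1.3, 0.928]
contact_force: [-1.5, 0.9, -0.3]
opening: 0.0128
t 21.8 pos [ 0.5251 -0.2416  0.0336] jaw deg 71.01543014781353 y [-0.9439  0.3258 -0.0531] z [0.3253 0.9454 0.0196] open 0.012821568471540597 F [-1.4848  0.9389 -0.3162] q [-0.5755  0.1165  1.8992  0.0361  1.0794 -1.8308]
turned 0.5481131440932028 [-0.5485  0.3118  0.0634]
```

View pics/v_s.png

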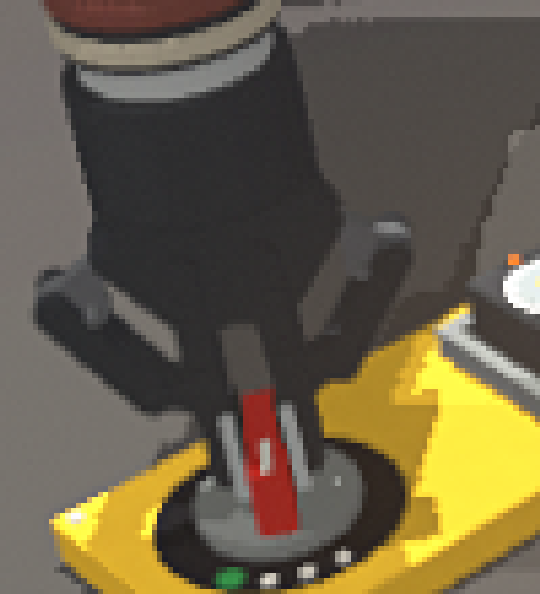

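The dial follows the gripper: the wing end at (280,530) is between the second and third dots. I'll go on to the third.

```bash
python3 -m jog '[[[0,0,0,0.12,1],[0,0,0,0.24,1],[0,0,0,0.36,1],[0,0,0,0.46,1],[0,0,0,0.51,1],[0,0,0,0.51,1],[0,0,0,0.51,1]]]' 70
python3 - <<'E'
from ov2 import *
print("turned",np.radians(102.42)-np.arctan2(M[1,2],M[0,2]),o["wrist_torque"])
D=snap("w");ov.D=D
T=[.5105,-.1785,.218]
def wing(a,z=.0575): 
    R=Ro.from_euler("z",T[2]-a);c=place(np.array([[0,-.065,0]]),T)[0];return R.apply(box(-.026,.026,-.007,.007,z,z))+c
ov.draw("scene",(100,185,200,270),[(wing(1.05),(0,255,0))],"pics/w_s.png",7)
ov.draw("top",(430,200,520,290),[(wing(1.05),(0,255,0))],"pics/w_t.png",6.5)
ov.draw("scene",(165,190,245,250),[],"pics/w_l.png",9)
E
```

```text
t: 22.6
tool_pos: [0.5251, -0.2415, 0.0336]
tool_rot: [-0.584, 1.44, 0.553]
contact_force: [0.7, 2.1, -0.4]
opening: 0.0127
t 22.6 pos [ 0.5251 -0.2415  0.0336] jaw deg 42.01129328645965 y [-0.6677  0.7436 -0.0368] z [0.7423 0.6687 0.0427] open 0.012684770500915123 F [ 0.7332  2.1336 -0.3689] q [-0.5753  0.1165  1.8991  0.0359  1.0796 -1.3239]
turned 1.054330829022882 [-0.8015  0.5818  0.1496]
```

View pics/w_s.png

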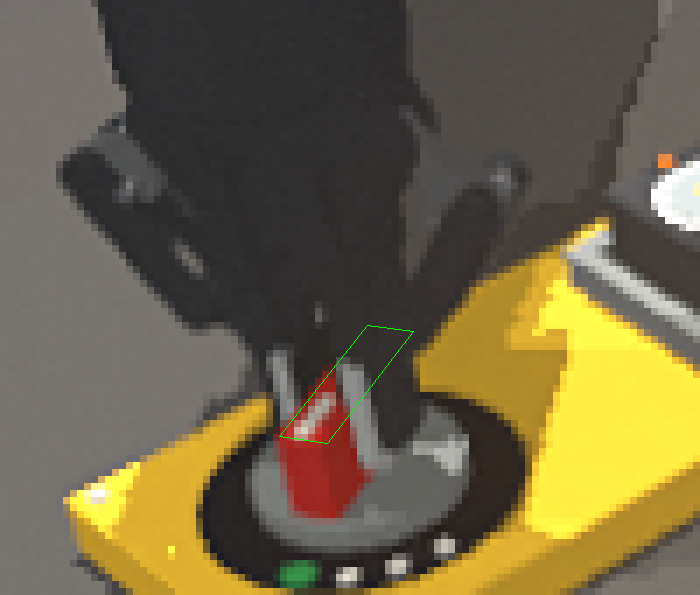

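View pics/w_t.png

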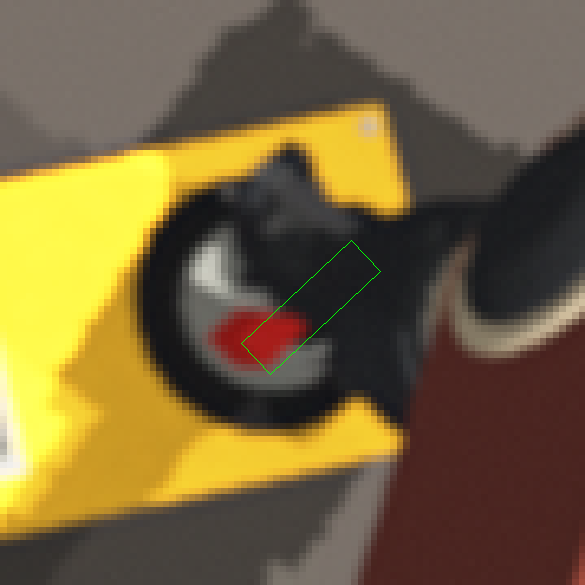

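View pics/w_l.png

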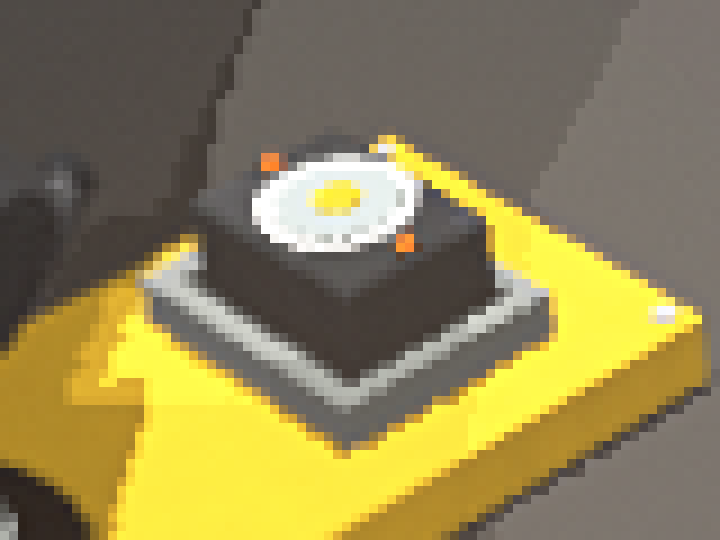

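The wing matches the 1.05 rad model (scene crop: near end (300,437) on the outline, pointing to the green dot). The wrist torque of 0.15 N m fits the third detent, and the lamp is still seated. I'll add 0.02 rad for finger lag and let it settle.

```bash
python3 -m jog '[[[0,0,0,0.02,1],[0,0,0,0.02,1],[0,0,0,0.02,1],[0,0,0,0.02,1]]]' 70
python3 - <<'E'
from ov2 import *
print("turned",np.radians(102.42)-np.arctan2(M[1,2],M[0,2]),o["wrist_torque"],o["dq"])
D=snap("x");ov.D=D
T=[.5105,-.1785,.218]
def wing(a,z=.0575): 
    R=Ro.from_euler("z",T[2]-a);c=place(np.array([[0,-.065,0]]),T)[0];return R.apply(box(-.026,.026,-.007,.007,z,z))+c
ov.draw("scene",(125,215,175,270),[(wing(1.07),(0,255,0)),(wing(.9),(255,0,0))],"pics/x_s.png",10)
cv2.imwrite("pics/x_full.png",D["scene"]["color"][:,:,::-1])
E
```

```text
t: 23.1
tool_pos: [0.5251, -0.2415, 0.0337]
tool_rot: [-0.567, 1.444, 0.538]
contact_force: [-0.2, 1.3, 0.5]
opening: 0.0123
t 23.1 pos [ 0.5251 -0.2415  0.0337] jaw deg 40.82103061620716 y [-0.6521  0.7573 -0.0358] z [0.756  0.6531 0.0437] open 0.012311103398317562 F [-0.1903  1.3435  0.4577] q [-0.5754  0.1165  1.8991  0.0362  1.0796 -1.3034]
turned 1.0751048315823677 [-0.7991  0.5985  0.1906] [ 0.0007 -0.0003 -0.0014 -0.0003 -0.0017  0.0019]
```

View pics/x_s.png

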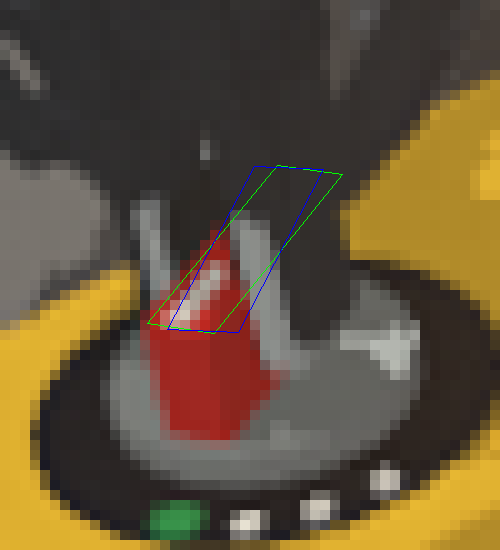

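View pics/x_full.png

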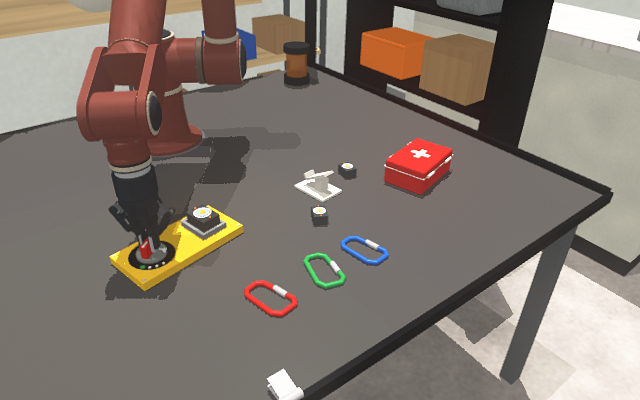

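The wing matches the 1.07 rad outline rather than the 0.9 one. The lamp is seated lens up, the arm is still, and the bystanders are where they were. Handing in.

```bash
python3 -c "
from station import ctrl
ctrl.finish_job();print(ctrl.get_obs()['t'])"
```

```text
the job is handed in; nothing more can be done
the job is handed in; nothing more can be done
```

The headlamp is seated lens up in the tester's pocket and released. I handed in at about 23 s with the gripper holding the dial at the third (green) detent.

**Seating the lamp:** It took three goes. The first two releases left its +x end resting on the pocket's +x wall. I regripped it lightly and slid it towards -x, the second time until it touched the -x wall, and it dropped in flat. The final overlay matched the seated model to about a pixel.

**Dial:** The gripper turned 1.075 rad, and the wing in the last picture fits the 1.07 rad outline. Wrist torque about the vertical was about 0.19 N m, a little above the stated spring and click values, and the arm was at rest.

**Bystanders:** The carabiners and the first-aid box look unmoved in the last scene picture; I did not measure them.

**What disagreed:**
- The two cameras differed by about 1 px (2 mm). I settled the pocket's y position by touch.
- The tool picked up about 3° of lean while I was pressing on the lamp. I could not correct it, and it was still there at hand-in.

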